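# Shut the vial tray in the bench cooler and reset it with the key

## Robot

A 6-joint arm with a two-finger parallel gripper is mounted at the origin on the work surface. World frame = base frame: x ahead of the robot, y to its left, z up, the work surface at z = 0. Lengths are in mm, angles in rad, forces in N, time in s.
With the tool pointing down it reaches from about 325 to 775 mm from the base axis. Payload 5.5 kg.
Tool frame: the origin (TCP) lies between the finger pads; the fingertips stand 17 mm ahead of it and the grasp point (between the pads) lies 2 mm behind it (arm.tip_extent is the z of the fingertips in the tool frame, in mm); z points along the fingers, y is the direction in which the jaws open and shut (so a half turn about z gives the same grasp; the last joint's range is limited). The gripper opens to 85 mm and grips with 20 to 120 N. Pads are 22 mm wide; open, the fingers measure 114 mm over their backs; the gripper's body (76 mm by 85 mm) begins 54 mm behind the grasp point. The pads swing forward as they close: fully open they stand 13 mm farther back than shut.
Start: joints at [1.07, 0.091, 1.231, -0, 1.82, -0.057], TCP at [257.631, 541.888, 248.275] pointing down, gripper open.
Joint ranges: [-2.87, 2.87], [-0.86, 2.18], [0.17, 2.46], [-1.51, 4.65], [0.06, 2.69], [-2.65, 2.65]. Speed limits (rad/s): [2.57, 2.57, 3.01, 3.14, 3.14, 3.14].

## Interface

Orientations are given as a unit quaternion [x, y, z, w].
In Python, from workcell import arm gives the robot as it stands.
- The arm moves only by the shell command python3 -m handwheel 'ROWS' [OPENING]. ROWS is JSON, a list of rows, each a list of 4 numbers: the shift along the tool's x, y, z in mm, then the turn about the tool's z in rad. In form: [[tx, ty, tz, yaw], ...]. A call has exactly 5 rows; each row shifts and turns the commanded pose from where the row before left it, along the tool's axes as they then stand; what a row does not reach is not made up. A row lasts 1/8 s, in which the tool goes at most 62.5 mm and 10.7 degrees, less where a joint would pass 70% of its speed; a pose out of reach is approached as far as the arm can. A call is refused whole if a number of a shift passes 62.5 or a number of a turn 0.188, either way. A call with a gripper value outside its range is refused whole. OPENING is the finger opening in mm, from 0 to 85.4, set as the call begins (- or left out, the last holds). The fingers move at their own pace and stop on an object; the grip force is fixed at half the most. Time passes only in rows, so rows that do not move let the fingers close, or fill a call up. It gives the time, the measured TCP pose, the force and the opening at its end, in the units of the state.
- arm.sense(): the state, without advancing time (a new reading comes with each control period).
- arm.snapshot(name): name is "side" or "top"; returns a dict with "color" (480x640x3 uint8, blue, green, red), "z_map" (480x640 float32, mm along the optical axis (not along the pixel's ray), 0 where there is no reading), "intrinsics" (3x3 intrinsics, pixels), "rvec" (rotation vector, rad) and "tvec" (3), from world to camera coordinates, as OpenCV has them. Camera axes: x right, y down, z forward; pixel columns grow to the right and rows downward; lengths in mm; the calibration is good to about 2 mm. A picture is of the moment at which its call begins.
- arm.hand_in(): hands the job in, once; it reports no verdict.
Trained networks look in the newest picture that a camera, given by its name, has taken for a name from the list of things; names that differ only in an ending like _2 or _b are one class to them, and where a whole thing is asked for, a point or a joint stands for the part that bears it (a point fixed in the world has none). Each returns a list of dicts, best first, with "score" (0 to 1); they miss things now and then, are a little off and sometimes report something else, mostly with a low value. They report only what shows in the picture. A call takes as long as a camera call.
- arm.spot_in(thing, camera): "point" ([column, row] as shares, 0 to 1, of the picture: columns of its width, rows of its height, amid what is visible of it).
The state is a dict: "t": time; "joint_pos": joint angles; "qd": joint speeds; "joint_efforts": joint torques, N m; "ee_pos": TCP position; "tool_rot": TCP orientation; "wrist_force": force on the tool from outside, world axes, zero at the start; "moment": the same for the moment, N m; "opening": opening from 0.0 (shut) to 1.0 (fully open).
Only numpy, scipy, OpenCV 4.12 (cv2) and the standard library are available. Lean on these libraries where they do the work, as an engineer would, in place of code of your own. Each camera call takes 0.05 s, during which the arm holds its last target.

## Task

Push the vial tray on the bench cooler's ledge all the way into its bay, until the tray's front panel is flush against the cooler. Then take the key with the rectangular head from its stand, put it fully into the keyhole on top of the cooler, turn it clockwise (seen from above) to its stop and back home, pull it out and put it back upright, fully down, in the stand it came from. Leave the key with the small round head and the other things on the bench where they are.

Things in the scene. Friction and masses are not known exactly. Their poses are not given: they have to be found in the camera images.
- cooler: Fixed white bench-top cooler 150 deep (x), 250 wide (y), 75 mm high; keyhole in the aluminium plate on the left half of its top. Origin: centre of its underside; x points into the bay, y left. The bay opens in the -x face, right half; before it a 6 mm thick ledge level with the bay floor (x -215 to -75, y -125 to 35). On top a 12 mm high display box (x 34 to 71, y -110 to -10).
- bay_mouth (a point): Centre of the lower edge of the bay's mouth, in the plane of the cooler's front face, on the bay floor 6 mm above the bench; axes as the cooler's. The bay is 112 mm wide and 61 mm high, flaring to 124 mm wide at the mouth over its first 22 mm; it runs 105 mm deep.
- tray: Loose grey vial tray, about 0.5 kg: box 100 long (x), 106 wide, 42 mm high with nine vials 52 mm high; front panel 138 wide, 64 high, 8 mm thick, with an upright pull fin in its middle. Origin: centre of the box's underside; x points to the end that enters first. Starts askew on the ledge outside the bay. The panel is wider than the mouth and stops against the cooler's face.
- tray_front (a point): Point on the tray at the rear face of the front panel (the face that meets the cooler), mid-width, at the underside; 50 mm in -x from the tray's origin. With the tray home it coincides with bay_mouth. Axes as the tray's.
- tray_grip (a point): Grip point in the middle of the pull fin: 74 mm in -x from the tray's origin and 42 mm above its underside. The fin is 10 mm thick (y), stands 29 mm out from the panel (x) and spans 21 to 55 mm above the underside. Axes as the tray's.
- keyway (a point): Centre of the keyhole, level with the plate's top, 75 mm above the bench; axes as the cooler's. Fixed slot 30 (x) by 12 mm in an 8 mm plate; from 10 mm down a turning core, slot 31 by 10, flared at its top. The key goes straight down, either way round, until its collar rests on the plate; it comes out only with its bit in line with the slot (within 0.15 rad). Bar marks 33 mm out show home and stop.
- lock_core (a joint): Turn of the core under the plate, rad: 0 = home (in line with the keyhole), grows clockwise seen from above, hard stop at 1.3 (75 degrees). Friction about 0.04 N m, no spring: stays where left. Core and key have about 0.08 rad of play: turn the key some 0.1 rad past 1.3 to reach the stop, and some 0.1 rad past 0 to bring the core home, then straighten it.
- key: Loose key, 96 mm long, about 80 g, standing in its stand. Origin: tip of its bit; z up from tip to head; same after a half turn. From the tip: flat steel bit 26 (x) by 8 mm (y), 26 long, its first 4 mm 20 by 5; round neck 8 across, 12 long; collar 38 across, 38 to 44 mm above the tip; black rectangular head 48 wide (x), 12 thick (y), 44 to 96 mm above the tip. The other key's head is round.
- key_collar (a point): Point on the key's axis at the underside of the collar, 38 mm above the tip; in the lock it coincides with keyway, in the stand with stand_a_top. Axes as the key's.
- key_grip (a point): Middle of the key's head, 70 mm above the tip, 32 mm above the collar's underside; grip across the 12 mm thickness (the key's y). Axes as the key's.
- stand_a_top (a point): Centre of the slot in the top of the rectangular-headed key's fixed stand: a grey block 80 by 56 mm, 48 mm high. The slot is 34 mm long (x) and 16 mm wide (y) and goes right through. The key's bit drops in loosely and its collar rests on the top. Axes as the stand's.
- round_key: The other key, to be left in its stand: same collar, round shank, small round black head 36 mm across and 12 mm thick, 80 mm long overall. Origin: its tip. It stands in a second stand of the same kind, on the other side of the cooler.
- reagent: Bystander: brown bottle, 68 mm across, 140 mm tall. Origin: centre of its underside, as for all bystanders.
- carton: Bystander: cardboard carton 70 by 110 by 50 mm.
- jar: Bystander: white jar, 68 mm across, 70 mm tall.
- slide_box: Bystander: white slide box 90 by 35 by 28 mm.
- beaker: Bystander: glass beaker 70 mm across, 85 mm tall.
- rinse_bottle: Bystander: white rinse bottle 64 mm across, 150 mm tall.
- log_pad: Bystander: paper pad 150 by 105 by 14 mm.

How it is judged:
By the outcome, as a careful person would: the job done as asked, in the order asked, and still so for the second after the job is handed in, with the robot touching nothing.
It also fails if it takes over 72 s, if anything falls off the work surface, if the arm or the gripper's body presses on something with over 40 N, if the wrist force passes 120 N, or if a joint passes its speed limit or range.

## Working session

There is one attempt and no reset: what is moved stays moved. The work goes in short steps, Python scripts to look and compute and a shell command to move; the robot and the scene stay as the last step left them, time stands still between calls to the robot, and variables do not carry over. Pictures are saved under pics/ and viewed, and the job is handed in when it is done.

```bash
mkdir -p pics; ls; cat > h.py <<'E'
import numpy as np, cv2
from workcell import arm
def cam(n):
    s=arm.snapshot(n); R,_=cv2.Rodrigues(np.array(s["rvec"],float)); return s,R,np.array(s["tvec"],float).reshape(3),np.array(s["intrinsics"],float)
def world(s,R,t,K,u,v,z=None):
    z=s["z_map"][int(round(v)),int(round(u))] if z is None else z
    p=np.linalg.inv(K)@np.array([u,v,1.0])*z
    return R.T@(p-t)
def cloud(s,R,t,K):
    v,u=np.mgrid[0:480,0:640]; z=s["z_map"].astype(float)
    P=np.stack([(u-K[0,2])/K[0,0]*z,(v-K[1,2])/K[1,1]*z,z],-1)
    W=(P-t)@R; W[z<=0]=np.nan
    return W
def proj(R,t,K,p):
    c=R@np.array(p,float)+t; q=K@c; return q[:2]/q[2]
E
python3 - <<'E'
from h import *
for n in("top","side"):
    s,R,t,K=cam(n); cv2.imwrite(f"pics/{n}0.png",s["color"]); print(n,R.T@-t)
    W=cloud(s,R,t,K); np.savez(f"{n}0.npz",W=W,c=s["color"],R=R,t=t,K=K)
    for th in["cooler","tray","tray_grip","keyway","key","key_grip","round_key","stand_a_top","reagent","carton","jar","slide_box","beaker","rinse_bottle","log_pad"]:
        try:
            for d in arm.spot_in(th,n)[:2]:
                u,v=d["point"][0]*640,d["point"][1]*480
                print(th,round(d["score"],2),round(u),round(v),np.round(W[min(int(v),479),min(int(u),639)]))
        except Exception as e: print(th,e)
print(arm.sense())
E
```

```text
pics
top [ 403.67295447   -1.94409756 1149.98210176]
cooler 0.78 317 175 [647.   3.  81.]
tray 0.86 331 238 [517. -30.  51.]
tray_grip 0.62 331 238 [517. -30.  51.]
keyway 0.63 318 178 [644.  -1.  72.]
keyway 0.17 332 238 [517. -30.  35.]
key 0.68 178 243 [498. 286. 104.]
key 0.68 281 169 [667.  79.  60.]
round_key 0.7 453 250 [ 488. -286.   79.]
round_key 0.33 317 180 [639.   1.  76.]
stand_a_top 0.94 187 248 [491. 279.  58.]
stand_a_top 0.42 329 238 [518. -26.  47.]
reagent 0.66 187 148 [696. 272. 110.]
carton 0.57 462 142 [ 732. -319.   50.]
carton 0.18 186 245 [501. 285.  52.]
slide_box 0.9 239 290 [402. 170.  30.]
slide_box 0.66 187 150 [695. 275. 107.]
beaker 0.92 121 209 [582. 444.  13.]
beaker 0.74 188 147 [698. 271. 112.]
rinse_bottle 0.89 515 179 [ 635. -408.  114.]
rinse_bottle 0.32 178 243 [498. 288. 105.]
log_pad 0.97 484 314 [ 354. -369.   13.]
log_pad 0.73 333 237 [519. -32.  51.]
side [ -81.90456063 -605.74909307  916.36221679]
cooler 0.91 366 223 [630. -23.  74.]
cooler 0.35 329 263 [517. -28.  33.]
tray 0.68 328 265 [516. -23.  24.]
tray 0.53 302 156 [697. 256.  67.
[... 766 characters left out ...]
7 [ 708. -326.   52.]
{'t': 1.6, 'joint_pos': array([ 1.07030104e+00,  9.11288389e-02,  1.23071789e+00,  1.25128985e-05,
        1.81979411e+00, -5.66791478e-02]), 'qd': array([-0.00089922, -0.00061931,  0.00033545,  0.00012684,  0.00174795,
       -0.00054908]), 'joint_efforts': array([ 5.59945129e-04, -4.58445454e+01, -4.18091869e+01,  8.15920703e-05,
        6.51949613e-04,  8.13487389e-06]), 'ee_pos': array([257.62669033, 541.89001028, 248.24782859]), 'tool_rot': array([ 2.20089802e-01,  9.75479615e-01, -2.14971426e-05, -1.24554195e-05]), 'wrist_force': array([-0.05108247, -0.0296889 , -0.44471101]), 'moment': array([ 0.01687037, -0.01695713,  0.03671109]), 'opening': 1.0004463187055652}
```

View pictures.

View pics/top0.png

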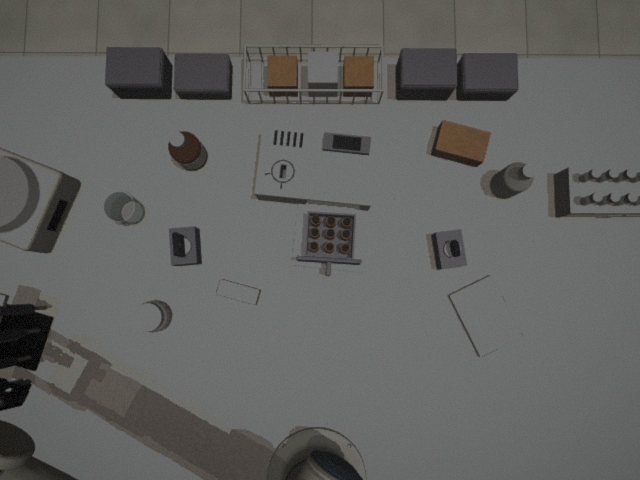

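View pics/side0.png

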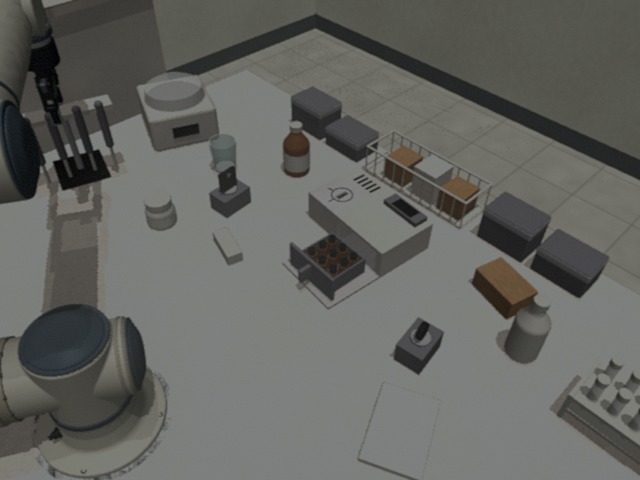

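```bash
python3 - <<'E'
import numpy as np,cv2
T=np.load("top0.npz");S=np.load("side0.npz")
a=cv2.resize(T["c"][120:280,230:390],(800,800),interpolation=cv2.INTER_CUBIC)[:600]
cv2.imwrite("pics/c1.png",cv2.convertScaleAbs(a,alpha=1.5))
b=cv2.resize(T["c"][215:275,150:230],(400,300),interpolation=cv2.INTER_CUBIC)
b2=cv2.resize(S["c"][150:225,200:300],(400,300),interpolation=cv2.INTER_CUBIC)
b3=cv2.resize(S["c"][230:305,280:380],(400,300),interpolation=cv2.INTER_CUBIC)
b4=cv2.resize(T["c"][200:290,280:400],(400,300),interpolation=cv2.INTER_CUBIC)
cv2.imwrite("pics/c2.png",cv2.convertScaleAbs(np.vstack([np.hstack([b,b2]),np.hstack([b3,b4])]),alpha=1.5))
for n,D in(("top",T),("side",S)):
    W=D["W"]; 
    def sel(x0,x1,y0,y1,z0,z1):
        m=(W[...,0]>x0)&(W[...,0]<x1)&(W[...,1]>y0)&(W[...,1]<y1)&(W[...,2]>z0)&(W[...,2]<z1); return W[m]
    for nm,b in dict(cooltop=(560,760,-150,180,68,80),bench=(350,450,-100,100,-10,10),stand=(430,560,220,350,42,53),keyhead=(430,560,220,350,70,110),stand2=(430,560,-350,-220,42,54),panel=(440,560,-130,80,62,78),fin=(430,500,-80,30,40,66)).items():
        P=sel(*b)
        if len(P)>3:
            r=cv2.minAreaRect(P[:,:2].astype(np.float32)); print(n,nm,len(P),"zmed %.1f"%np.median(P[:,2]),np.round(P.mean(0),1),np.round(r[0],1),np.round(r[1],1),round(r[2],1))
E
```

```text
top cooltop 6982 zmed 75.6 [663.1  10.8  75.6] [670.1   3.7] [250.4 151.9] 84.3
top bench 3960 zmed 0.8 [400.    0.4   0.9] [400.3   0.5] [198.6 100. ] 89.8
top stand 635 zmed 48.7 [497.4 288.3  48.6] [498.7 291.7] [80.5 57.5] 5.6
top keyhead 234 zmed 104.1 [495.9 289.   98. ] [496.9 291.2] [48.6 13.3] 5.6
top stand2 762 zmed 48.9 [ 493.5 -287.4   48.9] [ 493.8 -288.8] [79.9 57.7] 8.3
top panel 300 zmed 70.1 [471.4 -23.7  69.3] [499.4 -14.1] [117.1 129.2] 15.9
top fin 390 zmed 52.2 [479.5 -27.3  53.4] [467.3 -25.2] [107.4  64.6] 89.6
side cooltop 4690 zmed 75.8 [658.1   1.2  75.7] [669.3   4.6] [256.2 154.9] 84.7
side bench 3597 zmed 0.7 [399.4  -5.    0.8] [400.  -0.] [ 99.9 200. ] 0.0
side stand 394 zmed 48.5 [491.6 282.8  48.3] [497.9 291.4] [83.6 60.4] 5.2
side keyhead 288 zmed 92.4 [494.1 288.1  91.7] [495.3 292. ] [51.2 19.2] 7.7
side stand2 884 zmed 48.6 [ 486.7 -291.7   48.6] [ 493.  -288.9] [84.9 56.7] 8.5
side panel 335 zmed 69.2 [467.1 -28.2  68.3] [498.2 -35.7] [133.1 114.3] 69.2
side fin 691 zmed 52.9 [472.8 -28.7  52.8] [466.7 -25.1] [109.3  66.5] 89.9
```

View pics/c1.png

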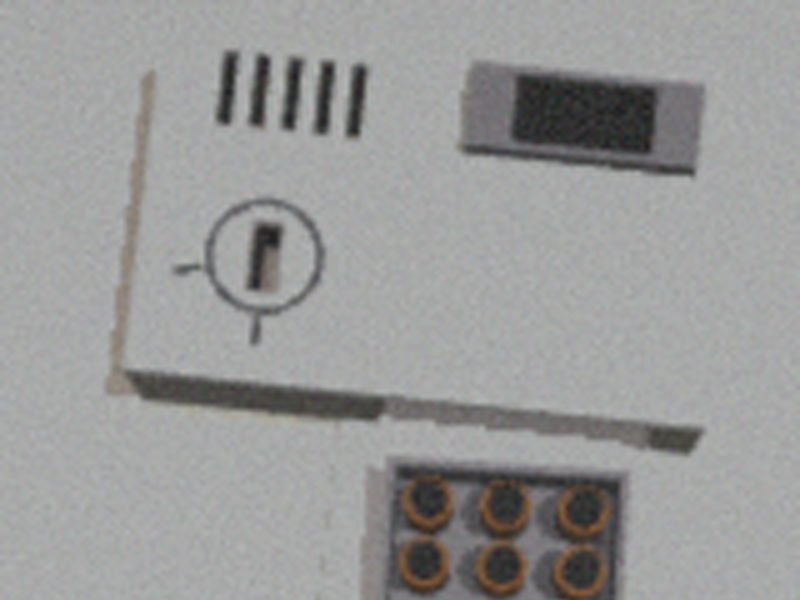

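View pics/c2.png

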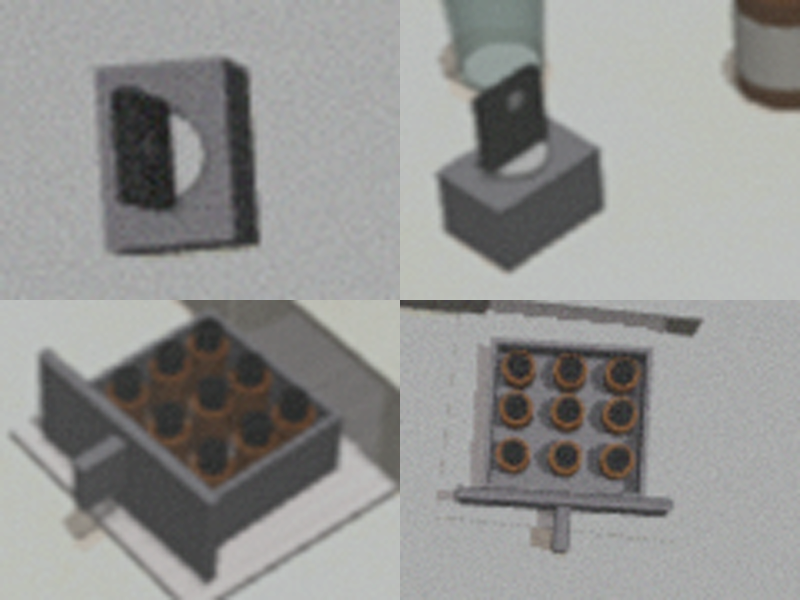

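```bash
python3 - <<'E'
import numpy as np,cv2
for n in("top","side"):
    D=np.load(n+"0.npz");W=D["W"];R,t,K=D["R"],D["t"],D["K"]
    def sel(x0,x1,y0,y1,z0,z1):
        m=(W[...,0]>x0)&(W[...,0]<x1)&(W[...,1]>y0)&(W[...,1]<y1)&(W[...,2]>z0)&(W[...,2]<z1); return W[m]
    def rect(nm,P):
        r=cv2.minAreaRect(P[:,:2].astype(np.float32)); print(n,nm,len(P),np.round(np.median(P,0),1),np.round(r[0],1),np.round(r[1],1),round(r[2],2))
    rect("panel",sel(440,500,-130,80,66,74))
    P=sel(440,560,-130,80,66,74); print(np.polyfit(P[:,1],P[:,0],1))
    rect("fin",sel(430,468,-80,30,56,66))
    # front edge of box, edges z 44-52
    rect("box",sel(480,580,-130,80,44,62))
    rect("disp",sel(650,760,-130,20,83,92))
    # cooler edges: per-column max/min along axes
    c=sel(560,760,-150,180,70,79); 
    for a in (-0.09,-0.095,-0.1,-0.105):
        ex=np.array([np.cos(a),np.sin(a)]);ey=np.array([-ex[1],ex[0]])
        u=c[:,:2]@ex;v=c[:,:2]@ey
        print(a,np.round(np.percentile(u,[0.2,1,99,99.8]),1),np.round(np.percentile(v,[0.2,1,99,99.8]),1))
    # slot: dark pixels within the cooler top
    g=cv2.cvtColor(D["c"],cv2.COLOR_BGR2GRAY).astype(float)
    def ray(u,v,z):
        d=R.T@(np.linalg.inv(K)@[u,v,1]);o=-R.T@t; return o+d*(z-o[2])/d[2]
    box=(160,184,272,296) if n=="top" else (186,204,330,354)
    rr=D["c"][box[0]:box[1],box[2]:box[3]]
    print(g[box[0]:box[1],box[2]:box[3]].astype(int))
E
```

```text
top panel 230 [468.2 -24.1  70.5] [458.5 -22.5] [135.7  27.1] 86.72
[5.62023647e-02 4.69198784e+02]
top fin 79 [454.  -23.2  61.3] [451.8 -27.5] [102.7  29.9] 89.99
top box 944 [529.4 -27.4  49.8] [524.9 -27.5] [106.2  95.1] 86.96
top disp 801 [715.2 -60.7  87.9] [716.1 -61.1] [99.9 39.4] 84.29
-0.09 [591.1 592.3 740.3 742.2] [-60.5 -58.7 186.8 188.5]
-0.095 [591.1 591.9 739.7 741.5] [-57.2 -55.5 190.1 191.8]
-0.1 [590.8 591.6 739.1 741. ] [-53.7 -52.2 193.4 195.1]
-0.105 [590.3 591.3 738.5 740.7] [-50.5 -48.8 196.8 198.5]
[[112 115 111 113 110 107  93  81  78  71  70  74  66  68  77  95 107 114
  114 114 109 114 114 110]
 [116 110 115 112  86  74  69  69  99 103 102 103 103  84  85  71  77  92
  110 111 116 114 108 112]
 [111 117 110  81  70  71  92 101 108 117 115 112 114 103 109 105  86  72
   78 103 112 109 113 113]
 [114 108  85  73  96 104 111 114 110 109 107 114 111 112 110 111 108  87
   65  83 104 115 114 113]
 [109  83  75 100 112 113 113 110  99  84  77  82  88  91 101 112 114 108
   85  63  77 107 114 112]
 [ 98  74  99 110 114 110 111 112  96  62  42  44  51  52  80 109 
[... 3508 characters left out ...]
06  87 103 118 117 104  80  55  49  59  79  97 115 126 127 128 127
  128 125 110  86  95 118]
 [127 117  90  81  94 110 118 104  82  82  96 114 123 126 128 129 128 126
  121 113  97  92 109 124]
 [116  99  83  82  87  90 105 112 108 112 121 127 130 128 127 125 120 116
  101  87  91 108 122 126]
 [ 88  91 106 119 117 102  90  88  92 100 111 116 117 116 115 109  98  92
   90 100 112 124 127 127]
 [106 118 125 128 127 123 117 102  90  88  90  90  91  92  93  94  96 109
  118 122 125 126 126 126]
 [124 128 127 127 128 127 128 124 119 119 118 119 118 120 120 119 122 124
  126 127 128 127 126 126]
 [127 126 127 126 125 128 126 127 128 127 126 126 126 127 126 126 128 126
  128 126 127 126 126 125]]
```

```bash
python3 - <<'E'
import numpy as np,cv2
for n in("top","side"):
    D=np.load(n+"0.npz");W=D["W"];R,t,K=D["R"],D["t"],D["K"]
    g=cv2.cvtColor(D["c"],cv2.COLOR_BGR2GRAY).astype(float)
    def ray(u,v,z):
        d=R.T@(np.linalg.inv(K)@[u,v,1]);o=-R.T@t; return o+d*(z-o[2])/d[2]
    c0=np.array((283,171.2)) if n=="top" else np.array((341.5,194.5))
    # sample in world: rectify at z=75.  offset image 0.25mm/px, 100mm square
    w0=ray(*c0,75); print(n,w0)
    N=400; xs=w0[0]+(np.arange(N)-200)*.25; ys=w0[1]+(np.arange(N)-200)*.25
    X,Y=np.meshgrid(xs,ys,indexing="ij")
    C=np.stack([X,Y,np.full_like(X,75)],-1)@R.T+t
    u=C[...,0]/C[...,2]*K[0,0]+K[0,2];v=C[...,1]/C[...,2]*K[1,1]+K[1,2]
    im=cv2.remap(g.astype(np.float32),u.astype(np.float32),v.astype(np.float32),cv2.INTER_CUBIC)
    cv2.imwrite(f"pics/rect_{n}.png",np.clip(im*1.6,0,255)[::-1,::-1])
    # ring radial min fit
    from scipy.optimize import minimize
    a=np.linspace(0,2*np.pi,180)
    def f(p):
        px=(w0[0]+p[0]-xs[0])/.25+p[2]/.25*np.cos(a);py=(w0[1]+p[1]-ys[0])/.25+p[2]/.25*np.sin(a)
        return cv2.remap(im,py.astype(np.float32)[None],px.astype(np.float32)[None],cv2.INTER_LINEAR).mean()
    best=min((minimize(f,[dx,dy,r],method="Nelder-Mead") for dx in(-2,0,2) for dy in(-2,0,2) for r in(21,23,25)),key=lambda r:r.fun)
    print(best.x,best.fun,w0[:2]+best.x[:2])
    m=(im<85)&((X-w0[0])**2+(Y-w0[1])**2<18**2)
    if 1:
        r=cv2.minAreaRect(np.stack([X[m],Y[m]],1).astype(np.float32)); print("slot",r)
E
```

```text
top [656.04526945  73.92929633  75.        ]
[ 0.86871979  1.32472762 23.80990264] 68.7918701171875 [656.91398923  75.25402395]
slot ((656.7682495117188, 75.51712036132812), (13.069719314575195, 30.989208221435547), 80.53767395019531)
side [657.99151881  76.26315996  75.        ]
[ 0.60927521  0.54868807 23.84084095] 88.2572021484375 [658.60079402  76.81184802]
slot ((657.559326171875, 74.53233337402344), (10.049739837646484, 28.578947067260742), 83.9909896850586)[ WARN:0@0.258] global loadsave.cpp:1063 imwrite_ Unsupported depth image for selected encoder is fallbacked to CV_8U.
```

```bash
python3 -c "
import cv2,numpy as np
cv2.imwrite('pics/rr.png',np.hstack([cv2.imread('pics/rect_top.png'),cv2.imread('pics/rect_side.png')]))"
```

```text
(no output)
```

View pics/rr.png

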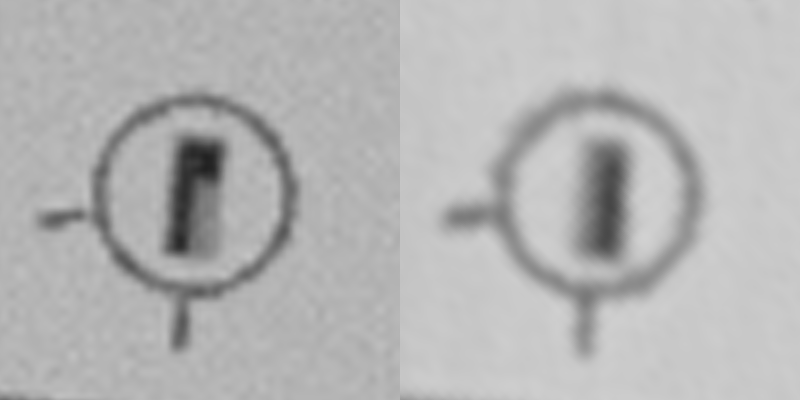

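```bash
python3 - <<'E'
import numpy as np,cv2
from h import proj
out=[]
a=-0.1;ex=np.array([np.cos(a),np.sin(a)]);ey=np.array([-ex[1],ex[0]]);c=np.array([670,4.])
def cw(x,y,z): return [*(c+x*ex+y*ey),z]
b=-0.056;tx=np.array([np.cos(b),np.sin(b)]);ty=np.array([-tx[1],tx[0]]);g=np.array([447.5,-23.2])
def tw(x,y,z): return [*(g+(x+74)*tx+y*ty),z]
for n,(u0,v0,u1,v1) in(("top",(250,180,390,285)),("side",(290,190,440,303))):
    D=np.load(n+"0.npz");R,t,K=D["R"],D["t"],D["K"];s=5
    im=cv2.convertScaleAbs(cv2.resize(D["c"][v0:v1,u0:u1],None,fx=s,fy=s,interpolation=cv2.INTER_CUBIC),alpha=1.6)
    def L(pts,col):
        q=np.array([(proj(R,t,K,p)-[u0,v0]+.5)*s for p in pts]).astype(np.int32); cv2.polylines(im,[q],True,col,1)
    L([cw(-75,-107,6),cw(-75,17,6),cw(-75,17,67),cw(-75,-107,67)],(0,0,255))
    L([cw(-75,-125,75),cw(-75,125,75),cw(75,125,75),cw(75,-125,75)],(0,255,255))
    L([tw(-50,-69,70),tw(-50,69,70),tw(-58,69,70),tw(-58,-69,70)],(0,255,0))
    L([tw(-58,-5,61),tw(-58,5,61),tw(-87,5,61),tw(-87,-5,61)],(255,255,0))
    L([tw(-50,-53,48),tw(-50,53,48),tw(50,53,48),tw(50,-53,48)],(255,0,255))
    cv2.imwrite(f"pics/ov_{n}.png",im)
E
```

```text
(no output)
```

View pics/ov_top.png

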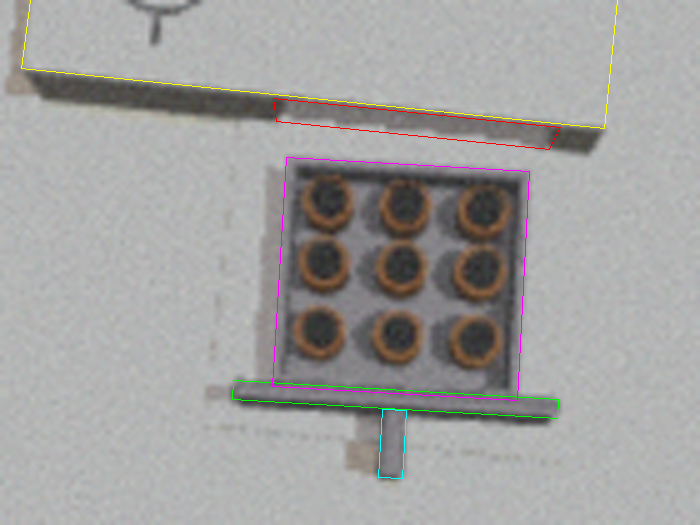

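View pics/ov_side.png

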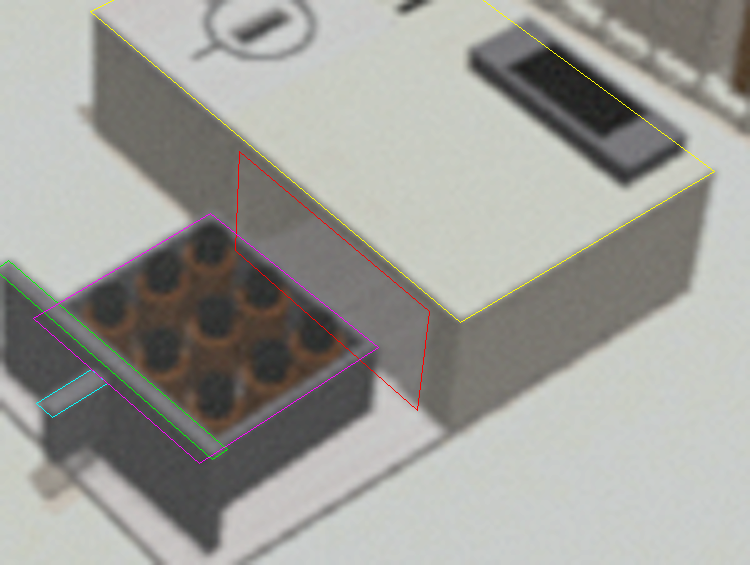

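```bash
cat >> h.py <<'E'
from scipy.spatial.transform import Rotation as Ro
def state():
    s=arm.sense(); M=Ro.from_quat(s["tool_rot"]).as_matrix(); return s,M,np.arctan2(M[1,0],M[0,0])
def show():
    s,M,a=state(); print("t %.2f"%s["t"],"p",np.round(s["ee_pos"],1),"xang %.3f"%a,"tilt",np.round(M[2],3),"F",np.round(s["wrist_force"],1),"M",np.round(s["moment"],2),"op %.3f"%s["opening"],"q",np.round(s["joint_pos"],2))
def plan(x,y,z,ang,n=5):
    s,M,a=state(); p=np.array(s["ee_pos"],float); d=(np.array([x,y,z])-p)
    da=(ang-a+np.pi)%(2*np.pi)-np.pi   # world yaw; tool turn=-da
    rows=[]
    for i in range(n):
        w=d/n; ai=a+da*i/n
        ex=np.array([np.cos(ai),np.sin(ai)]); ey=np.array([np.sin(ai),-np.cos(ai)])
        rows.append([round(float(w[:2]@ex),1),round(float(w[:2]@ey),1),round(float(-w[2]),1),round(float(-da/n),3)])
    show(); print("dist",np.round(d,1),"da %.3f"%da); print(rows)
E
python3 -c "
from h import *
plan(447.5,-23.2,150,3.0856,15)"
```

```text
t 1.60 p [257.6 541.9 248.2] xang 2.698 tilt [ 0. -0. -1.] F [-0.1 -0.  -0.4] M [ 0.02 -0.02  0.04] op 1.000 q [ 1.07  0.09  1.23  0.    1.82 -0.06]
dist [ 189.9 -565.1  -98.2] da 0.388
[[-27.6, -28.6, 6.5, -0.026], [-26.9, -29.3, 6.5, -0.026], [-26.1, -30.0, 6.5, -0.026], [-25.3, -30.6, 6.5, -0.026], [-24.5, -31.3, 6.5, -0.026], [-23.7, -31.9, 6.5, -0.026], [-22.9, -32.5, 6.5, -0.026], [-22.0, -33.1, 6.5, -0.026], [-21.1, -33.6, 6.5, -0.026], [-20.3, -34.2, 6.5, -0.026], [-19.4, -34.7, 6.5, -0.026], [-18.5, -35.2, 6.5, -0.026], [-17.6, -35.7, 6.5, -0.026], [-16.6, -36.1, 6.5, -0.026], [-15.7, -36.5, 6.5, -0.026]]
```

```bash
python3 -m handwheel '[[-27.6,-28.6,6.5,-0.026],[-26.9,-29.3,6.5,-0.026],[-26.1,-30,6.5,-0.026],[-25.3,-30.6,6.5,-0.026],[-24.5,-31.3,6.5,-0.026]]' 45
python3 -m handwheel '[[-23.7,-31.9,6.5,-0.026],[-22.9,-32.5,6.5,-0.026],[-22,-33.1,6.5,-0.026],[-21.1,-33.6,6.5,-0.026],[-20.3,-34.2,6.5,-0.026]]'
python3 -c "
from h import *
plan(447.5,-23.2,110,3.0856,5)"
```

```text
t: 2.22
ee_pos: [321.2, 352.3, 215.7]
tool_rot: [0.156, 0.988, 0.0, 0.0]
wrist_force: [1.1, 1.7, 0.3]
opening: 0.526
t: 2.85
ee_pos: [384.8, 164.0, 183.3]
tool_rot: [0.091, 0.996, 0.0, 0.0]
wrist_force: [0.9, -0.1, -0.4]
opening: 0.529
t 2.85 p [384.8 164.  183.3] xang 2.959 tilt [-0.001  0.    -1.   ] F [ 0.9 -0.1 -0.4] M [ 0.01 -0.02 -0.01] op 0.529 q [ 0.32 -0.41  1.8  -0.    1.76 -1.07]
dist [  62.7 -187.2  -73.3] da 0.127
[[-19.1, -34.5, 14.7, -0.025], [-18.3, -35.0, 14.7, -0.025], [-17.4, -35.5, 14.7, -0.025], [-16.5, -35.9, 14.7, -0.025], [-15.6, -36.3, 14.7, -0.025]]
```

```bash
python3 -m handwheel '[[-19.1,-34.5,14.7,-0.025],[-18.3,-35,14.7,-0.025],[-17.4,-35.5,14.7,-0.025],[-16.5,-35.9,14.7,-0.025],[-15.6,-36.3,14.7,-0.025]]' 
python3 -c "
from h import *
plan(447.5,-23.2,46,3.0856,4)"
```

```text
t: 3.48
ee_pos: [447.3, -23.4, 109.6]
tool_rot: [0.029, 1.0, 0.0, 0.0]
wrist_force: [-0.5, -0.5, 0.4]
opening: 0.526
t 3.48 p [447.3 -23.4 109.6] xang 3.084 tilt [-0.001  0.    -1.   ] F [-0.5 -0.5  0.4] M [ 0.01 -0.02 -0.05] op 0.526 q [-0.13 -0.31  1.85  0.    1.6  -1.64]
dist [  0.2   0.2 -63.6] da 0.002
[[-0.0, 0.0, 15.9, -0.001], [-0.0, 0.0, 15.9, -0.001], [-0.0, 0.0, 15.9, -0.001], [-0.0, 0.0, 15.9, -0.001]]
```

```bash
python3 -m handwheel '[[0,0,16,0],[0,0,16,0],[0,0,16,0],[0,0,16,0],[0,0,0,0]]' 
python3 -m handwheel '[[0,0,0,0],[0,0,0,0],[0,0,0,0],[0,0,0,0],[0,0,0,0]]' 0
python3 - <<'E'
from h import *
show()
s,R,t,K=cam("side"); cv2.imwrite("pics/s1.png",s["color"][150:390,180:500])
E
```

```text
t: 4.1
ee_pos: [446.0, -21.4, 44.0]
tool_rot: [0.029, 1.0, 0.0, -0.001]
wrist_force: [-0.1, 0.5, 0.6]
opening: 0.533
t: 4.72
ee_pos: [447.6, -22.2, 46.8]
tool_rot: [0.029, 1.0, -0.0, 0.001]
wrist_force: [-0.8, -0.7, 6.1]
opening: 0.105
t 4.72 p [447.6 -22.2  46.8] xang 3.083 tilt [-0.002 -0.    -1.   ] F [-0.8 -0.7  6.1] M [-0.05  0.2  -0.02] op 0.105 q [-0.13 -0.28  1.93 -0.    1.48 -1.64]
```

View pics/s1.png

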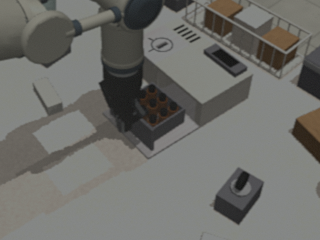

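```bash
python3 -m handwheel '[[-4,-0.4,0,0.014],[-4,-0.4,0,0.014],[-4,-0.4,0,0.014],[-3,-0.4,0,0],[0,0,0,0]]' 
python3 -c "
from h import *
plan(472,-21.4,46.8,3.0416,5)"
```

```text
t: 5.4
ee_pos: [461.8, -24.5, 46.8]
tool_rot: [0.05, 0.999, 0.0, -0.0]
wrist_force: [-4.2, 1.3, 7.7]
opening: 0.109
t 5.40 p [461.8 -24.5  46.8] xang 3.041 tilt [ 0.     0.001 -1.   ] F [-4.2  1.3  7.7] M [0.2 0.5 0.1] op 0.109 q [-0.13 -0.23  1.9   0.    1.48 -1.6 ]
dist [10.2  3.1 -0. ] da 0.000
[[-2.0, 0.8, 0.0, -0.0], [-2.0, 0.8, 0.0, -0.0], [-2.0, 0.8, 0.0, -0.0], [-2.0, 0.8, 0.0, -0.0], [-2.0, 0.8, 0.0, -0.0]]
```

```bash
python3 -m handwheel '[[-2,0.8,0,0],[-2,0.8,0,0],[-2,0.8,0,0],[-2,0.8,0,0],[0,0,0,0]]' 
python3 - <<'E'
from h import *
show()
c=np.array([670,4.])
a=-0.1;ex=np.array([np.cos(a),np.sin(a)]);ey=np.array([-ex[1],ex[0]])
for n in("top","side"):
    s,R,t,K=cam(n); W=cloud(s,R,t,K)
    u0,v0,u1,v1=(250,180,390,285) if n=="top" else (290,190,440,303)
    im=cv2.convertScaleAbs(cv2.resize(s["color"][v0:v1,u0:u1],None,fx=5,fy=5,interpolation=cv2.INTER_CUBIC),alpha=1.6)
    p=np.array(arm.sense()["ee_pos"])
    def L(pts,col):
        q=np.array([(proj(R,t,K,p)-[u0,v0]+.5)*5 for p in pts]).astype(np.int32); cv2.polylines(im,[q],True,col,1)
    def tw(x,y,z): return [*(p[:2]+(x+74)*ex+y*ey),z]
    def cw(x,y,z): return [*(c+x*ex+y*ey),z]
    L([cw(-75,-107,6),cw(-75,17,6),cw(-75,17,67),cw(-75,-107,67)],(0,0,255))
    L([tw(-50,-69,70),tw(-50,69,70),tw(-58,69,70),tw(-58,-69,70)],(0,255,0))
    L([tw(-50,-53,48),tw(-50,53,48),tw(50,53,48),tw(50,-53,48)],(255,0,255))
    cv2.imwrite(f"pics/p2_{n}.png",im)
E
```

```text
t: 6.02
ee_pos: [470.0, -22.8, 46.8]
tool_rot: [0.051, 0.999, -0.0, -0.0]
wrist_force: [-4.7, -1.3, 8.1]
opening: 0.103
t 6.03 p [470.  -22.8  46.8] xang 3.040 tilt [ 0.    -0.001 -1.   ] F [-4.7 -1.3  8.1] M [-0.21  0.65 -0.13] op 0.103 q [-0.12 -0.21  1.88 -0.    1.47 -1.59]
```

View pics/p2_top.png

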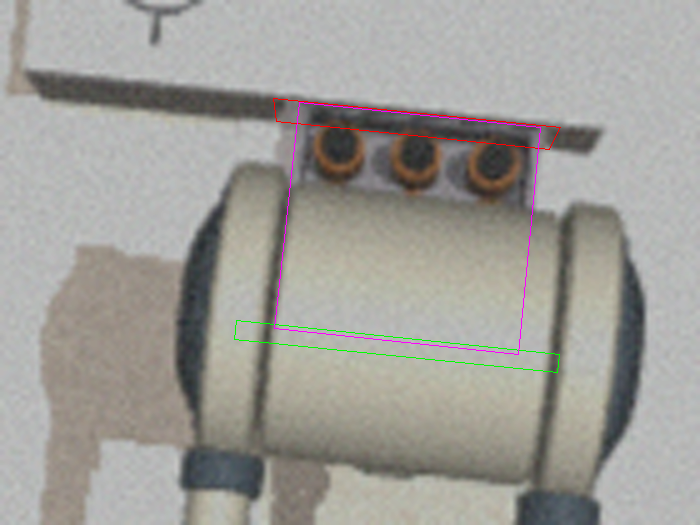

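View pics/p2_side.png

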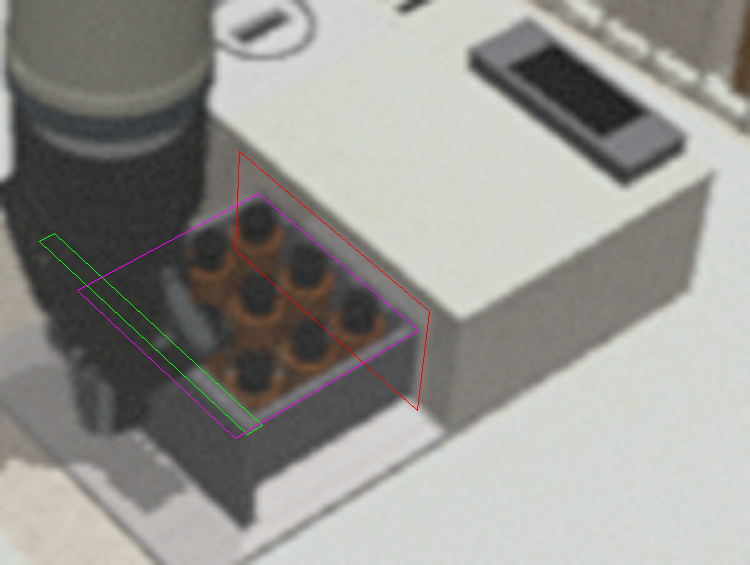

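```bash
python3 -m handwheel '[[-1,1,0,0.001],[-2,0.8,0,0],[-5,0,0,0],[-5,0,0,0],[-5,0,0,0]]' 
python3 -m handwheel '[[-5,0,0,0],[-5,0,0,0],[-5,0,0,0],[-5,0,0,0],[-5,0,0,0]]' 
python3 -c "
from h import *
plan(567,-30.9,46.8,3.0416,10)"
```

```text
t: 6.75
ee_pos: [487.7, -22.4, 46.8]
tool_rot: [0.051, 0.999, 0.0, -0.001]
wrist_force: [-7.2, 0.1, 9.0]
opening: 0.105
t: 7.38
ee_pos: [512.6, -24.9, 46.8]
tool_rot: [0.051, 0.999, 0.0, -0.001]
wrist_force: [-6.8, 0.1, 9.5]
opening: 0.105
t 7.38 p [512.6 -24.9  46.8] xang 3.040 tilt [ 0.001  0.    -1.   ] F [-6.8  0.1  9.5] M [0.05 0.93 0.01] op 0.105 q [-0.11 -0.09  1.77  0.    1.46 -1.58]
dist [54.4 -6.  -0. ] da 0.002
[[-5.5, -0.0, 0.0, -0.0], [-5.5, -0.0, 0.0, -0.0], [-5.5, -0.0, 0.0, -0.0], [-5.5, -0.0, 0.0, -0.0], [-5.5, -0.0, 0.0, -0.0], [-5.5, -0.0, 0.0, -0.0], [-5.5, -0.0, 0.0, -0.0], [-5.5, -0.0, 0.0, -0.0], [-5.5, -0.0, 0.0, -0.0], [-5.5, -0.1, 0.0, -0.0]]
```

```bash
python3 -m handwheel '[[-5,0,0,0],[-5,0,0,0],[-5,0,0,0],[-5,0,0,0],[-5,0,0,0]]' 
python3 -m handwheel '[[-5,0,0,0],[-5,0,0,0],[-5,0,0,0],[-4,0,0,0],[-4,0,0,0]]' 
python3 -m handwheel '[[-2,0,0,0],[-2,0,0,0],[-1,0,0,0],[-1,0,0,0],[-1,0,0,0]]' 
```

```text
t: 8.0
ee_pos: [537.5, -27.5, 46.8]
tool_rot: [0.051, 0.999, 0.0, -0.001]
wrist_force: [-6.7, 1.0, 8.9]
opening: 0.103
t: 8.62
ee_pos: [560.4, -29.8, 46.8]
tool_rot: [0.051, 0.999, 0.0, -0.001]
wrist_force: [-7.3, -0.1, 9.6]
opening: 0.108
t: 9.25
ee_pos: [566.0, -30.5, 46.8]
tool_rot: [0.051, 0.999, 0.0, -0.002]
wrist_force: [-15.4, 0.7, 13.4]
opening: 0.107
```

```bash
python3 -m handwheel '[[-0.7,0,0,0],[-0.7,0,0,0],[-0.6,0,0,0],[0,0,0,0],[0,0,0,0]]' 
```

```text
t: 9.88
ee_pos: [566.2, -30.5, 46.8]
tool_rot: [0.051, 0.999, 0.0, -0.005]
wrist_force: [-21.3, 2.2, 17.8]
opening: 0.106
```

```bash
python3 -m handwheel '[[0.7,0,0,0],[0.7,0,0,0],[0.6,0,0,0],[0,0,0,0],[0,0,0,0]]' 30
python3 -m handwheel '[[12,0,0,0],[12,0,0,0],[12,0,0,0],[12,0,0,0],[12,0,0,0]]' 
python3 - <<'E'
from h import *
show()
c=np.array([670,4.])
a=-0.1;ex=np.array([np.cos(a),np.sin(a)]);ey=np.array([-ex[1],ex[0]])
for n in("top","side"):
    s,R,t,K=cam(n); W=cloud(s,R,t,K); np.savez(f"{n}3.npz",W=W,c=s["color"],R=R,t=t,K=K)
    u0,v0,u1,v1=(250,180,390,285) if n=="top" else (290,190,440,303)
    im=cv2.convertScaleAbs(cv2.resize(s["color"][v0:v1,u0:u1],None,fx=5,fy=5,interpolation=cv2.INTER_CUBIC),alpha=1.6)
    cv2.imwrite(f"pics/p3_{n}.png",im)
    m=(W[...,0]>570)&(W[...,0]<600)&(W[...,1]>-120)&(W[...,1]<60)&(W[...,2]>66)&(W[...,2]<72.5)
    P=W[m]; print(n,len(P), np.polyfit(P[:,1],P[:,0],1),(P[:,:2]@ex).mean(),np.percentile(P[:,:2]@ey,[1,99]))
E
```

```text
t: 10.5
ee_pos: [567.8, -30.6, 45.7]
tool_rot: [0.051, 0.999, -0.0, -0.0]
wrist_force: [0.0, -0.4, -0.2]
opening: 0.351
t: 11.12
ee_pos: [507.2, -24.4, 45.9]
tool_rot: [0.051, 0.999, -0.0, 0.0]
wrist_force: [0.3, -0.6, -0.1]
opening: 0.35
t 11.12 p [507.2 -24.4  45.9] xang 3.040 tilt [-0. -0. -1.] F [ 0.3 -0.6 -0.1] M [-0.01 -0.07  0.02] op 0.350 q [-0.12 -0.1   1.78 -0.    1.46 -1.58]
top 1 [ -3.07094319 299.53153388] 605.8077304580279 [-37.24351559 -37.24351559]
side 224 [5.28200193e-02 5.88184045e+02] 587.8397203858273 [-53.8772551   64.25178093]<stdin>:11: RankWarning: Polyfit may be poorly conditioned
```

View pics/p3_top.png

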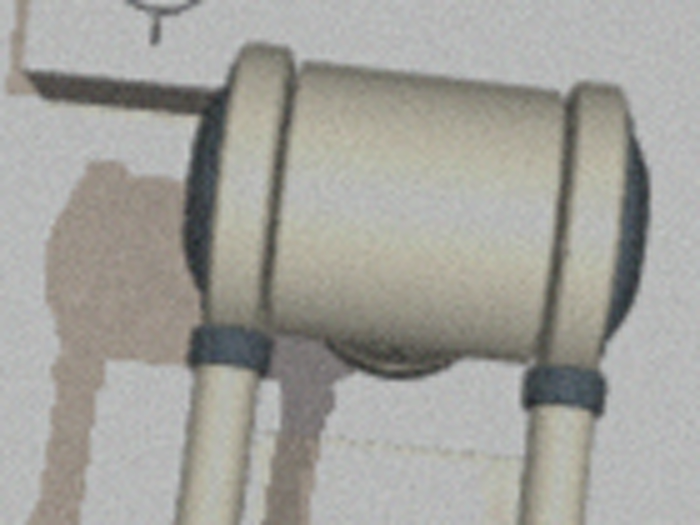

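View pics/p3_side.png

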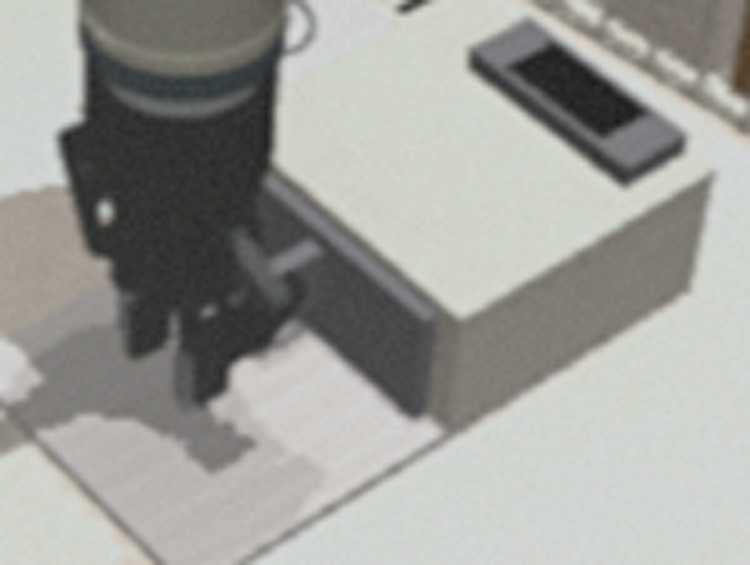

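```bash
python3 -m handwheel '[[0,0,0,0],[-5,0,0,0],[-7,0,0,0],[-7,0,0,0],[-7,0,0,0]]' 0
python3 -m handwheel '[[-3,0,0,0],[-2,0,0,0],[-2,0,0,0],[-2,0,0,0],[-2,0,0,0]]' 
```

```text
t: 11.85
ee_pos: [534.6, -27.2, 45.6]
tool_rot: [0.051, 0.999, 0.0, -0.0]
wrist_force: [-0.4, -0.1, 1.0]
opening: -0.003
t: 12.48
ee_pos: [543.0, -28.1, 45.8]
tool_rot: [0.051, 0.999, 0.0, -0.003]
wrist_force: [-13.5, 0.7, 8.6]
opening: 0.0
```

```bash
python3 -m handwheel '[[-2,0,0,0],[-2,0,0,0],[-1.5,0,0,0],[0,0,0,0],[0,0,0,0]]' 
```

```text
t: 13.1
ee_pos: [543.2, -28.1, 45.9]
tool_rot: [0.051, 0.999, 0.0, -0.009]
wrist_force: [-35.7, 2.5, 21.2]
opening: 0.001
```

```bash
python3 -m handwheel '[[4,0,0,0],[8,0,0,0],[4,0,-20,0],[0,0,-50,0],[0,0,-50,0]]' 45
python3 -c "
from h import *
plan(496.7,291.3,150,3.2396,8)"
```

```text
t: 13.72
ee_pos: [534.5, -27.2, 168.7]
tool_rot: [0.051, 0.999, -0.0, 0.001]
wrist_force: [1.0, 0.0, 0.1]
opening: 0.528
t 13.72 p [534.5 -27.2 168.7] xang 3.040 tilt [-0.002 -0.    -1.   ] F [1.  0.  0.1] M [-0.06 -0.06  0.01] op 0.528 q [-0.11 -0.09  1.55 -0.    1.68 -1.58]
dist [-37.8 318.5 -18.7] da 0.200
[[8.7, 39.1, 2.3, -0.025], [7.8, 39.3, 2.3, -0.025], [6.8, 39.5, 2.3, -0.025], [5.8, 39.7, 2.3, -0.025], [4.8, 39.8, 2.3, -0.025], [3.8, 39.9, 2.3, -0.025], [2.8, 40.0, 2.3, -0.025], [1.8, 40.1, 2.3, -0.025]]
```

```bash
python3 -m handwheel '[[8.7,39.1,2.3,-0.025],[7.8,39.3,2.3,-0.025],[6.8,39.5,2.3,-0.025],[5.8,39.7,2.3,-0.025],[4.8,39.8,2.3,-0.025]]'
python3 -m handwheel '[[3.8,39.9,2.3,-0.025],[2.8,40,2.3,-0.025],[1.8,40.1,2.3,-0.025],[0,0,0,0],[0,0,0,0]]'
python3 - <<'E'
from h import *
plan(496.7,291.3,78,3.2396,4)
s,R,t,K=cam("side"); cv2.imwrite("pics/k1.png",cv2.resize(s["color"][100:250,150:350],(800,600)))
W=cloud(s,R,t,K)
E
```

```text
t: 14.35
ee_pos: [511.0, 173.2, 156.4]
tool_rot: [-0.012, 1.0, 0.0, 0.001]
wrist_force: [1.7, 0.8, 0.1]
opening: 0.528
t: 14.98
ee_pos: [497.0, 291.1, 148.6]
tool_rot: [-0.049, 0.999, 0.0, 0.001]
wrist_force: [0.5, -0.0, -0.4]
opening: 0.525
t 14.97 p [497.  291.1 148.6] xang -3.043 tilt [-0.002  0.    -1.   ] F [ 0.5 -0.  -0.4] M [ 0.01 -0.   -0.04] op 0.525 q [ 0.47  0.03  1.47 -0.    1.64 -1.2 ]
dist [ -0.3   0.2 -70.6] da -0.000
[[0.1, 0.1, 17.7, 0.0], [0.1, 0.1, 17.7, 0.0], [0.1, 0.1, 17.7, 0.0], [0.1, 0.1, 17.7, 0.0]]
```

View pics/k1.png

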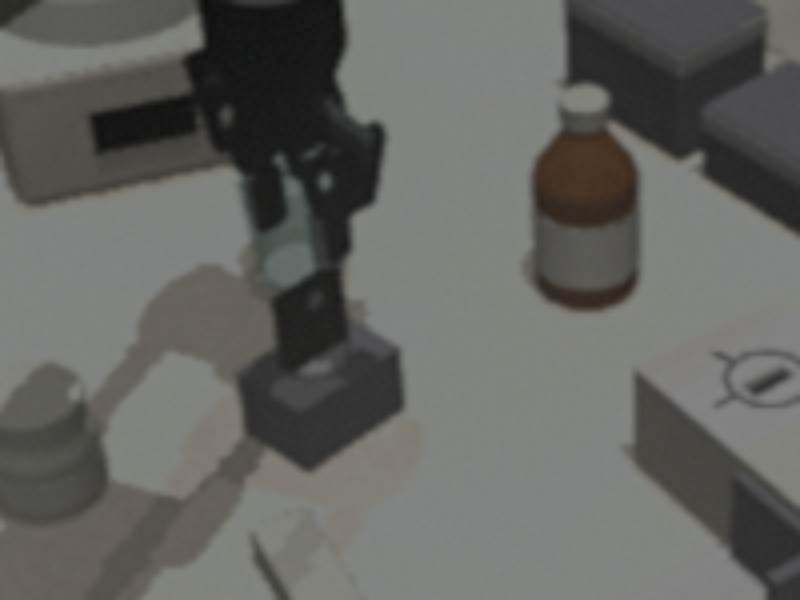

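```bash
python3 -m handwheel '[[0,0,17.5,0],[0,0,17.5,0],[0,0,17.5,0],[0,0,17.5,0],[0,0,0,0]]'
python3 -m handwheel '[[0,0,0,0],[0,0,0,0],[0,0,0,0],[0,0,0,0],[0,0,0,0]]' 0
python3 -c "
from h import *
show()"
```

```text
t: 15.65
ee_pos: [495.5, 290.6, 74.6]
tool_rot: [-0.049, 0.999, -0.001, -0.002]
wrist_force: [-0.6, -0.6, -0.7]
opening: 0.531
t: 16.27
ee_pos: [497.2, 291.6, 78.6]
tool_rot: [-0.049, 0.999, 0.0, 0.001]
wrist_force: [0.1, 0.1, 5.2]
opening: 0.133
t 16.27 p [497.2 291.6  78.6] xang -3.043 tilt [-0.002  0.001 -1.   ] F [0.1 0.1 5.2] M [ 0.01  0.02 -0.03] op 0.133 q [ 0.47  0.06  1.56  0.    1.51 -1.2 ]
```

```bash
python3 -m handwheel '[[0,0,-8,0],[0,0,-20,0],[0,0,-20,0],[0,0,-25,0],[0,0,-25,0]]'
python3 -c "
from h import *
plan(657.5,75.8,170,3.0416,10)"
```

```text
t: 16.9
ee_pos: [496.8, 291.3, 177.7]
tool_rot: [-0.049, 0.999, 0.0, 0.001]
wrist_force: [0.4, -0.3, -0.3]
opening: 0.133
t 16.90 p [496.8 291.3 177.7] xang -3.043 tilt [-0.001  0.    -1.   ] F [ 0.4 -0.3 -0.3] M [ 0.01  0.   -0.02] op 0.133 q [ 0.47  0.02  1.43 -0.    1.69 -1.2 ]
dist [ 160.7 -215.5   -7.7] da -0.198
[[-13.9, -23.0, 0.8, 0.02], [-14.3, -22.7, 0.8, 0.02], [-14.8, -22.5, 0.8, 0.02], [-15.2, -22.2, 0.8, 0.02], [-15.7, -21.9, 0.8, 0.02], [-16.1, -21.5, 0.8, 0.02], [-16.5, -21.2, 0.8, 0.02], [-16.9, -20.9, 0.8, 0.02], [-17.3, -20.5, 0.8, 0.02], [-17.7, -20.2, 0.8, 0.02]]
```

```bash
python3 -m handwheel '[[-13.9,-23,0.8,0.02],[-14.3,-22.7,0.8,0.02],[-14.8,-22.5,0.8,0.02],[-15.2,-22.2,0.8,0.02],[-15.7,-21.9,0.8,0.02]]'
python3 -m handwheel '[[-16.1,-21.5,0.8,0.02],[-16.5,-21.2,0.8,0.02],[-16.9,-20.9,0.8,0.02],[-17.3,-20.5,0.8,0.02],[-17.7,-20.2,0.8,0.02]]'
python3 - <<'E'
from h import *
plan(657.5,75.8,155,3.0416,3)
for n in("top","side"):
    s,R,t,K=cam(n); W=cloud(s,R,t,K); np.savez(f"{n}4.npz",W=W,c=s["color"],R=R,t=t,K=K)
    u0,v0,u1,v1=(230,120,350,210) if n=="top" else (290,120,410,210)
    cv2.imwrite(f"pics/p4_{n}.png",cv2.convertScaleAbs(cv2.resize(s["color"][v0:v1,u0:u1],(800,600),interpolation=cv2.INTER_CUBIC),alpha=1.6))
E
```

```text
t: 17.52
ee_pos: [577.7, 182.8, 173.1]
tool_rot: [0.001, 1.0, 0.0, 0.001]
wrist_force: [-0.2, 0.5, -0.5]
opening: 0.129
t: 18.15
ee_pos: [658.0, 74.7, 168.3]
tool_rot: [0.051, 0.999, 0.0, 0.0]
wrist_force: [0.6, 0.4, -0.5]
opening: 0.13
t 18.15 p [658.   74.7 168.3] xang 3.039 tilt [-0.001  0.    -1.   ] F [ 0.6  0.4 -0.5] M [ 0.03 -0.05 -0.02] op 0.130 q [ 0.06  0.26  1.19  0.    1.7  -1.41]
dist [ -0.5   1.1 -13.3] da 0.003
[[0.2, 0.4, 4.4, -0.001], [0.2, 0.4, 4.4, -0.001], [0.2, 0.4, 4.4, -0.001]]
```

View pics/p4_top.png

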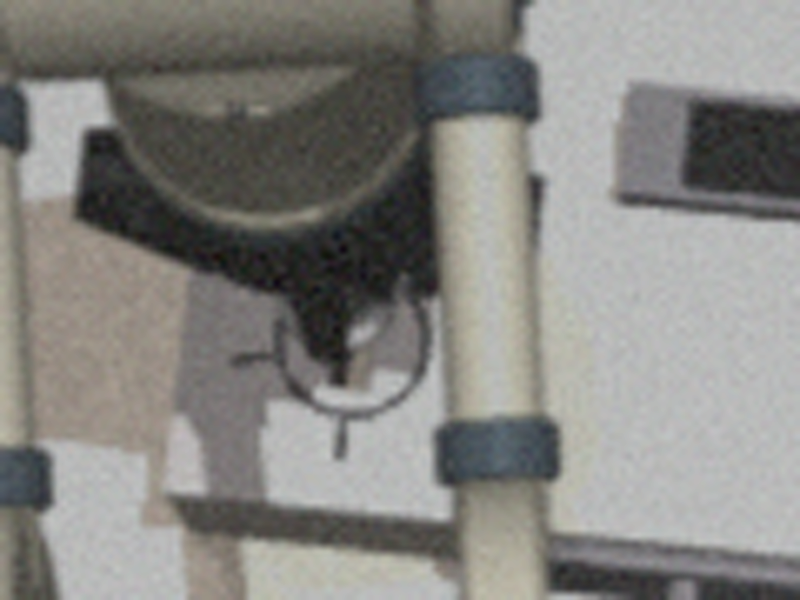

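View pics/p4_side.png

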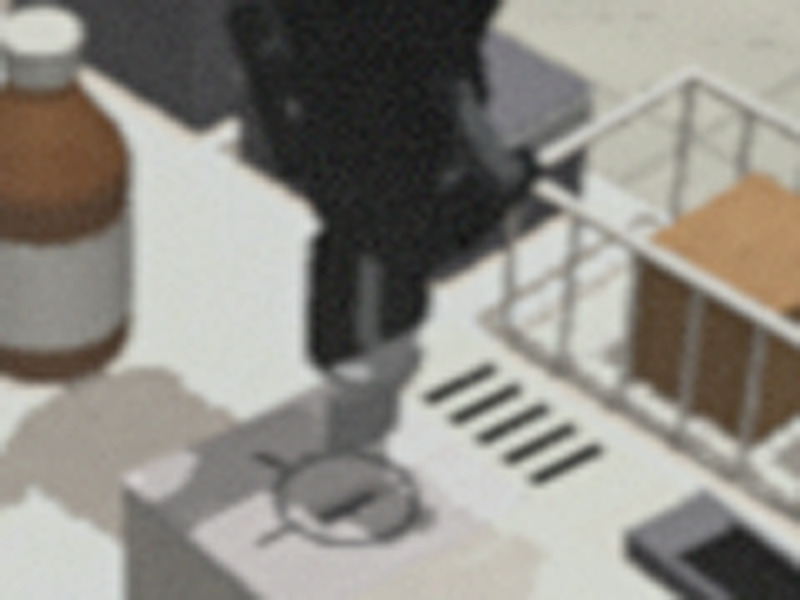

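```bash
python3 -m handwheel '[[0.2,0.4,5,-0.001],[0.2,0.4,5,-0.001],[0.1,0.3,6,-0.001],[0,0,0,0],[0,0,0,0]]'
cat > ov.py <<'E'
from h import *
import sys
tag=sys.argv[1]; dz=float(sys.argv[2]) if len(sys.argv)>2 else 68.6
show(); st,M,a=state(); p=np.array(st["ee_pos"])
kx=np.array([np.cos(a),np.sin(a)])*-1; ky=np.array([-kx[1],kx[0]])
for n in("top","side"):
    s,R,t,K=cam(n); np.savez(f"{n}_{tag}.npz",c=s["color"],R=R,t=t,K=K)
    u0,v0,u1,v1=(250,140,330,200) if n=="top" else (305,150,385,210)
    im=cv2.convertScaleAbs(cv2.resize(s["color"][v0:v1,u0:u1],(800,600),interpolation=cv2.INTER_CUBIC),alpha=1.6)
    def L(pts,col,cl=True):
        q=np.array([(proj(R,t,K,p)-[u0,v0]+.5)*10 for p in pts]).astype(np.int32); cv2.polylines(im,[q],cl,col,1)
    def kw(x,y,z): return [*(p[:2]+x*kx+y*ky),p[2]-dz+z]
    for z in(4,26): L([kw(-13,-4,z),kw(13,-4,z),kw(13,4,z),kw(-13,4,z)],(0,255,0))
    L([kw(-10,-2.5,0),kw(10,-2.5,0),kw(10,2.5,0),kw(-10,2.5,0)],(0,255,255))
    for z in(38,44): L([kw(19*np.cos(f),19*np.sin(f),z) for f in np.linspace(0,6.2,40)],(255,255,0))
    L([kw(-24,-6,96),kw(24,-6,96),kw(24,6,96),kw(-24,6,96)],(255,0,255))
    cx=np.array([np.cos(-.1),np.sin(-.1)]);cy=np.array([-cx[1],cx[0]]); c=np.array([656.9,75.3]) if n=="top" else np.array([658.2,76.2])
    L([[*(c+x*cx+y*cy),75] for x,y in((-15,-6),(15,-6),(15,6),(-15,6))],(0,0,255))
    cv2.imwrite(f"pics/{tag}_{n}.png",im)
E
python3 ov.py a
```

```text
t: 18.88
ee_pos: [656.6, 77.0, 151.5]
tool_rot: [0.049, 0.999, 0.0, 0.0]
wrist_force: [-0.7, -0.2, -0.2]
opening: 0.132
t 18.88 p [656.6  77.  151.5] xang 3.043 tilt [-0.  0. -1.] F [-0.7 -0.2 -0.2] M [ 0.01 -0.01  0.05] op 0.132 q [ 0.07  0.26  1.22 -0.    1.67 -1.41]
```

View pics/a_top.png

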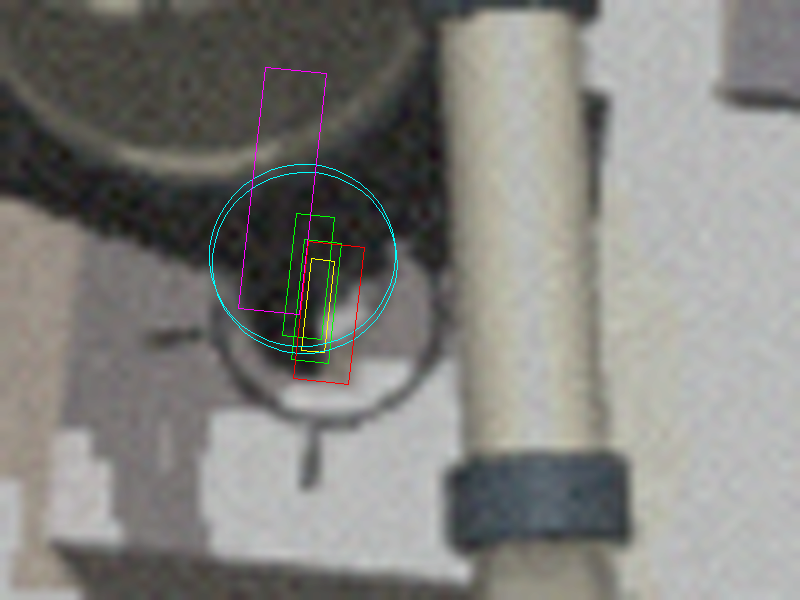

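View pics/a_side.png

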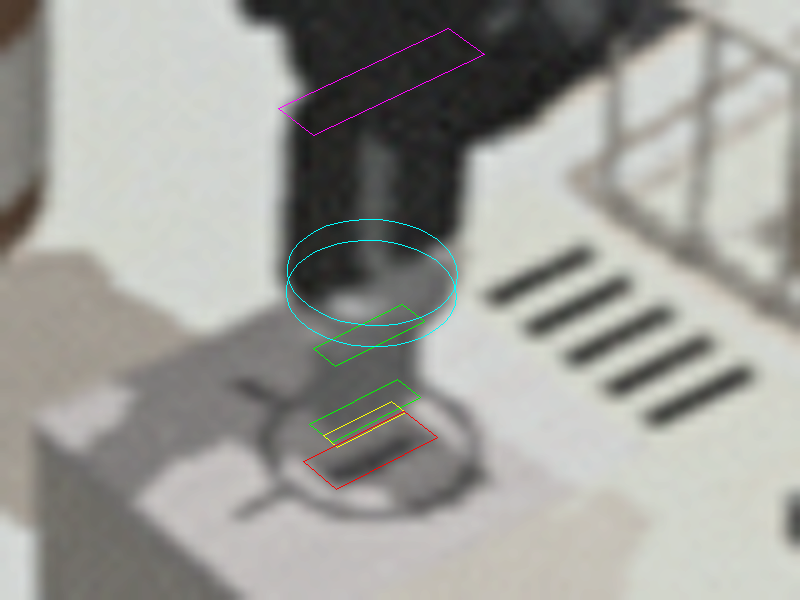

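```bash
python3 - <<'E'
from h import *
show()
D=np.load("side_a.npz")
g=cv2.cvtColor(D["c"],cv2.COLOR_BGR2GRAY); g=cv2.bilateralFilter(g,5,12,2)
c=g[170:205,325:365]; c=np.clip((c.astype(float)-40)*2.6,0,255).astype(np.uint8)
cv2.imwrite("pics/a2.png",cv2.resize(c,(640,560),interpolation=cv2.INTER_CUBIC))
E
```

```text
t 18.98 p [656.8  76.9 151.7] xang 3.043 tilt [-0.  0. -1.] F [-0.2 -0.3  0.1] M [ 0.03 -0.03 -0.02] op 0.132 q [ 0.07  0.26  1.22 -0.    1.67 -1.41]
```

View pics/a2.png

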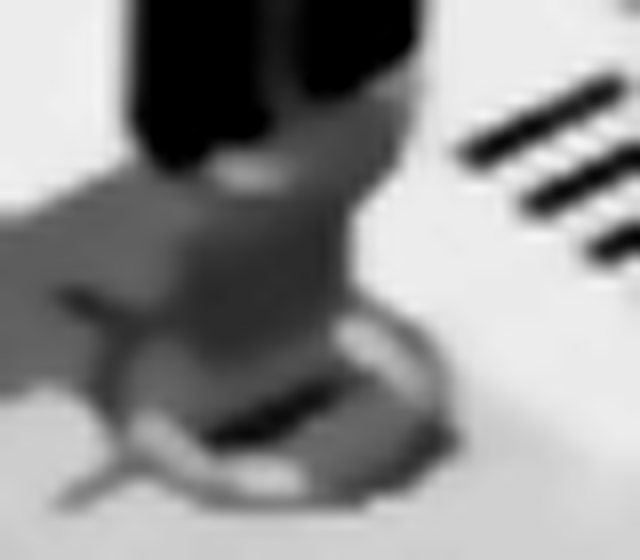

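```bash
python3 - <<'E'
from h import *
D=np.load("top_a.npz")
g=cv2.cvtColor(D["c"],cv2.COLOR_BGR2GRAY)
c=g[155:190,265:305]; c=np.clip((c.astype(float)-15)*2.2,0,255).astype(np.uint8)
im=cv2.cvtColor(cv2.resize(c,(640,560),interpolation=cv2.INTER_CUBIC),cv2.COLOR_GRAY2BGR)
cv2.imwrite("pics/a3.png",im)
E
```

```text
(no output)
```

View pics/a3.png

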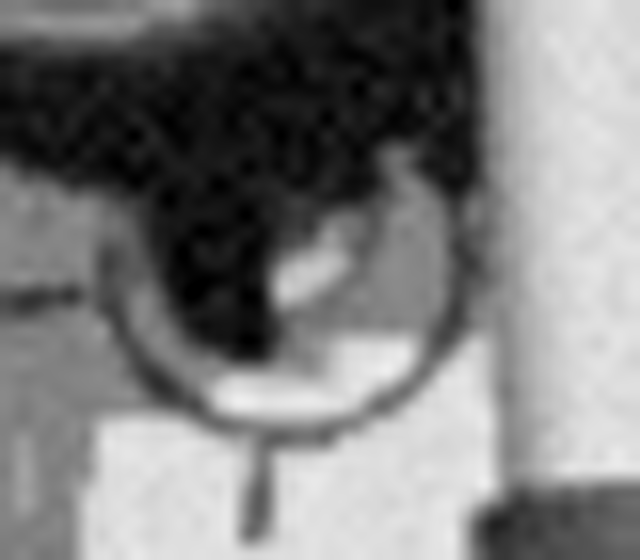

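```bash
python3 -m handwheel '[[-0.3,-0.7,0,0],[-0.1,-0.7,0,0],[0,0,3,0],[0,0,3,0],[0,0,0,0]]'
python3 -c "
from h import *
plan(657.1,75.5,139,3.0416,3)"
```

```text
t: 19.6
ee_pos: [656.7, 75.3, 144.7]
tool_rot: [0.049, 0.999, -0.0, -0.001]
wrist_force: [0.3, -0.0, -1.1]
opening: 0.132
t 19.60 p [656.7  75.3 144.7] xang 3.043 tilt [ 0.001 -0.    -1.   ] F [ 0.3 -0.  -1.1] M [ 0.03 -0.01 -0.06] op 0.132 q [ 0.06  0.26  1.23  0.    1.66 -1.41]
dist [ 0.4  0.2 -5.7] da -0.001
[[-0.1, 0.1, 1.9, 0.0], [-0.1, 0.1, 1.9, 0.0], [-0.1, 0.1, 1.9, 0.0]]
```

```bash
python3 -m handwheel '[[-0.2,0.1,2,0],[-0.1,0.1,2,0],[0,0,3,0],[0,0,3,0],[0,0,0,0]]'
```

```text
t: 20.23
ee_pos: [657.1, 75.5, 134.9]
tool_rot: [0.049, 0.999, -0.0, -0.0]
wrist_force: [-0.4, 0.2, -0.9]
opening: 0.132
```

Tip is ~9 mm in with no force. Continue.

```bash
python3 -m handwheel '[[0,0,2,0],[0,0,3,0],[0,0,3,0],[0,0,3,0],[0,0,0,0]]'
python3 -m handwheel '[[0,0,3,0],[0,0,3,0],[0,0,3,0],[0,0,3,0],[0,0,0,0]]'
```

```text
t: 20.85
ee_pos: [657.1, 75.5, 123.8]
tool_rot: [0.049, 0.999, -0.0, -0.0]
wrist_force: [-0.4, -0.4, -0.0]
opening: 0.134
t: 21.48
ee_pos: [657.1, 75.5, 111.9]
tool_rot: [0.049, 0.999, -0.0, -0.0]
wrist_force: [0.3, -0.9, -1.0]
opening: 0.132
```

```bash
python3 -m handwheel '[[0,0,2,0],[0,0,2,0],[0,0,1.5,0],[0,0,1,0],[0,0,0,0]]'
```

```text
t: 22.1
ee_pos: [657.3, 75.5, 105.8]
tool_rot: [0.049, 0.999, 0.0, -0.0]
wrist_force: [0.7, 0.1, -1.6]
opening: 0.138
```

```bash
python3 -m handwheel '[[0,0,0.5,0],[0,0,0.5,0],[0,0,0.5,0],[0,0,0,0],[0,0,0,0]]'
```

```text
t: 22.72
ee_pos: [657.4, 75.5, 105.6]
tool_rot: [0.049, 0.999, 0.0, 0.0]
wrist_force: [-2.7, -0.6, 4.9]
opening: 0.135
```

```bash
python3 -m handwheel '[[0,0,0,0.1],[0,0,0,0.1],[0,0,0,0.1],[0,0,0,0.1],[0,0,0,0.1]]'
python3 -c "
from h import *
show()"
```

```text
t: 23.35
ee_pos: [657.4, 75.0, 105.6]
tool_rot: [0.297, 0.955, -0.0, 0.001]
wrist_force: [-2.4, -1.6, 5.1]
opening: 0.132
t 23.35 p [657.4  75.  105.6] xang 2.539 tilt [-0.001 -0.    -1.   ] F [-2.4 -1.6  5.1] M [-0.36  0.42  0.11] op 0.132 q [ 0.06  0.27  1.28 -0.    1.59 -0.91]
```

```bash
python3 -m handwheel '[[0,0,0,0.1],[0,0,0,0.1],[0,0,0,0.1],[0,0,0,0.1],[0,0,0,0.1]]'
python3 -m handwheel '[[0,0,0,0.1],[0,0,0,0.1],[0,0,0,0.1],[0,0,0,0.08],[0,0,0,0.04]]'
python3 -c "
from h import *
show()"
```

```text
t: 23.98
ee_pos: [657.3, 75.0, 105.6]
tool_rot: [0.524, 0.852, -0.0, 0.001]
wrist_force: [-3.4, -1.9, 6.1]
opening: 0.132
t: 24.6
ee_pos: [657.3, 75.0, 105.6]
tool_rot: [0.689, 0.725, -0.0, 0.001]
wrist_force: [-2.9, -3.0, 5.5]
opening: 0.132
t 24.60 p [657.3  75.  105.6] xang 1.621 tilt [-0.001  0.001 -1.   ] F [-2.9 -3.   5.5] M [-0.43  0.63  0.66] op 0.132 q [ 0.06  0.27  1.28 -0.    1.59  0.01]
```

```bash
python3 -m handwheel '[[0,0,0,0.03],[0,0,0,0.02],[0,0,0,0],[0,0,0,0],[0,0,0,0]]'
python3 - <<'E'
from h import *
show()
s,R,t,K=cam("side"); cv2.imwrite("pics/t1.png",cv2.resize(s["color"][140:230,290:410],(800,600),interpolation=cv2.INTER_CUBIC))
E
```

```text
t: 25.22
ee_pos: [657.2, 75.1, 105.6]
tool_rot: [0.706, 0.708, -0.0, 0.001]
wrist_force: [-3.1, -1.8, 5.3]
opening: 0.134
t 25.23 p [657.2  75.1 105.6] xang 1.575 tilt [-0.001  0.001 -1.   ] F [-3.1 -1.8  5.3] M [-0.38  0.62  1.17] op 0.134 q [ 0.06  0.27  1.28 -0.    1.59  0.06]
```

View pics/t1.png

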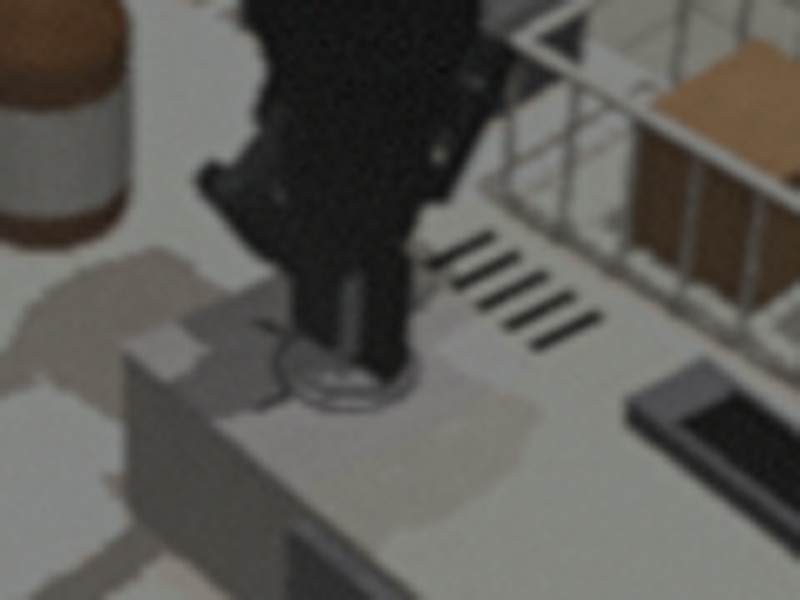

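```bash
python3 -m handwheel '[[0,0,0,-0.15],[0,0,0,-0.15],[0,0,0,-0.15],[0,0,0,-0.15],[0,0,0,-0.15]]'
python3 -m handwheel '[[0,0,0,-0.15],[0,0,0,-0.15],[0,0,0,-0.15],[0,0,0,-0.15],[0,0,0,0]]'
python3 -c "
from h import *
show()"
```

```text
t: 25.9
ee_pos: [657.3, 75.1, 105.6]
tool_rot: [0.396, 0.918, -0.0, 0.0]
wrist_force: [-3.3, -1.1, 5.1]
opening: 0.133
t: 26.52
ee_pos: [657.5, 75.1, 105.6]
tool_rot: [0.109, 0.994, -0.0, 0.001]
wrist_force: [-1.8, -2.3, 6.1]
opening: 0.135
t 26.52 p [657.5  75.1 105.6] xang 2.923 tilt [-0.001 -0.    -1.   ] F [-1.8 -2.3  6.1] M [-0.24  0.37  0.03] op 0.135 q [ 0.06  0.27  1.28 -0.    1.59 -1.29]
```

```bash
python3 -m handwheel '[[0,0,0,-0.06],[0,0,0,-0.06],[0,0,0,-0.05],[0,0,0,-0.04],[0,0,0,0]]'
python3 -c "
from h import *
show()"
```

```text
t: 27.15
ee_pos: [657.7, 75.0, 105.6]
tool_rot: [0.005, 1.0, -0.0, 0.001]
wrist_force: [-1.1, -2.0, 5.9]
opening: 0.136
t 27.15 p [657.7  75.  105.6] xang 3.131 tilt [-0.002 -0.001 -1.   ] F [-1.1 -2.   5.9] M [-0.3   0.36  0.  ] op 0.136 q [ 0.06  0.27  1.28 -0.    1.59 -1.5 ]
```

```bash
python3 -m handwheel '[[0,0,0,-0.02],[0,0,0,-0.01],[0,0,0,0],[0,0,0,0],[0,0,0,0]]'
python3 -c "
from h import *
show()"
```

```text
t: 27.78
ee_pos: [657.7, 75.0, 105.6]
tool_rot: [-0.009, 1.0, -0.0, 0.001]
wrist_force: [-1.9, -0.7, 5.6]
opening: 0.134
t 27.77 p [657.7  75.  105.6] xang -3.123 tilt [-0.002 -0.001 -1.   ] F [-1.9 -0.7  5.6] M [-0.23  0.26 -0.54] op 0.134 q [ 0.06  0.27  1.28 -0.    1.59 -1.53]
```

```bash
python3 -m handwheel '[[0,0,0,0.06],[0,0,0,0.058],[0,0,0,0],[0,0,-0.5,0],[0,0,-1,0]]'
python3 -m handwheel '[[0,0,-3,0],[0,0,-4,0],[0,0,-4,0],[0,0,-4,0],[0,0,0,0]]'
python3 -c "
from h import *
show()"
```

```text
t: 28.4
ee_pos: [657.3, 75.5, 105.6]
tool_rot: [0.049, 0.999, 0.0, 0.0]
wrist_force: [0.5, -0.6, 0.2]
opening: 0.135
t: 29.02
ee_pos: [657.5, 75.5, 121.6]
tool_rot: [0.048, 0.999, 0.0, 0.0]
wrist_force: [-0.3, -0.9, -0.8]
opening: 0.135
t 29.02 p [657.5  75.5 121.6] xang 3.045 tilt [-0.001  0.    -1.   ] F [-0.3 -0.9 -0.8] M [-0.    0.    0.03] op 0.135 q [ 0.06  0.27  1.26  0.    1.62 -1.41]
```

```bash
python3 -m handwheel '[[0,0,-6,0],[0,0,-10,0],[0,0,-14,0],[0,0,-16,0],[0,0,-8,0]]'
python3 -c "
from h import *
plan(497.5,291.5,150,3.2396,10)"
```

```text
t: 29.65
ee_pos: [657.9, 75.6, 177.3]
tool_rot: [0.048, 0.999, 0.0, 0.001]
wrist_force: [-0.1, 0.1, -0.7]
opening: 0.133
t 29.65 p [657.9  75.6 177.3] xang 3.045 tilt [-0.003  0.    -1.   ] F [-0.1  0.1 -0.7] M [-0.01  0.    0.03] op 0.133 q [ 0.06  0.25  1.17 -0.    1.71 -1.41]
dist [-160.4  215.9  -27.3] da 0.195
[[18.0, 19.9, 2.7, -0.019], [17.7, 20.3, 2.7, -0.019], [17.3, 20.6, 2.7, -0.019], [16.9, 21.0, 2.7, -0.019], [16.4, 21.3, 2.7, -0.019], [16.0, 21.6, 2.7, -0.019], [15.6, 21.9, 2.7, -0.019], [15.2, 22.2, 2.7, -0.019], [14.7, 22.5, 2.7, -0.019], [14.3, 22.8, 2.7, -0.019]]
```

```bash
python3 -m handwheel '[[18,19.9,0,-0.019],[17.7,20.3,0,-0.019],[17.3,20.6,2.7,-0.019],[16.9,21,2.7,-0.019],[16.4,21.3,2.7,-0.019]]'
python3 -m handwheel '[[16,21.6,2.7,-0.019],[15.6,21.9,2.7,-0.019],[15.2,22.2,2.7,-0.019],[14.7,22.5,2.7,-0.019],[14.3,22.8,2.7,-0.019]]'
python3 - <<'E'
from h import *
plan(497.5,291.5,120,3.2396,4)
for n in("top","side"):
    s,R,t,K=cam(n)
    u0,v0,u1,v1=(140,200,240,275) if n=="top" else (180,140,280,215)
    cv2.imwrite(f"pics/r_{n}.png",cv2.convertScaleAbs(cv2.resize(s["color"][v0:v1,u0:u1],(800,600),interpolation=cv2.INTER_CUBIC),alpha=1.6))
E
```

```text
t: 30.28
ee_pos: [576.6, 184.2, 167.1]
tool_rot: [0.001, 1.0, 0.0, 0.0]
wrist_force: [0.3, 0.5, -0.1]
opening: 0.134
t: 30.9
ee_pos: [496.8, 292.5, 153.6]
tool_rot: [-0.047, 0.999, 0.0, 0.0]
wrist_force: [-0.1, 1.0, -1.8]
opening: 0.134
t 30.90 p [496.8 292.5 153.6] xang -3.048 tilt [-0.  0. -1.] F [-0.1  1.  -1.8] M [-0.06 -0.06 -0.  ] op 0.134 q [ 0.47  0.03  1.46  0.    1.65 -1.19]
dist [  0.7  -1.  -33.6] da 0.004
[[-0.1, -0.3, 8.4, -0.001], [-0.1, -0.3, 8.4, -0.001], [-0.1, -0.3, 8.4, -0.001], [-0.1, -0.3, 8.4, -0.001]]
```

View pics/r_side.png

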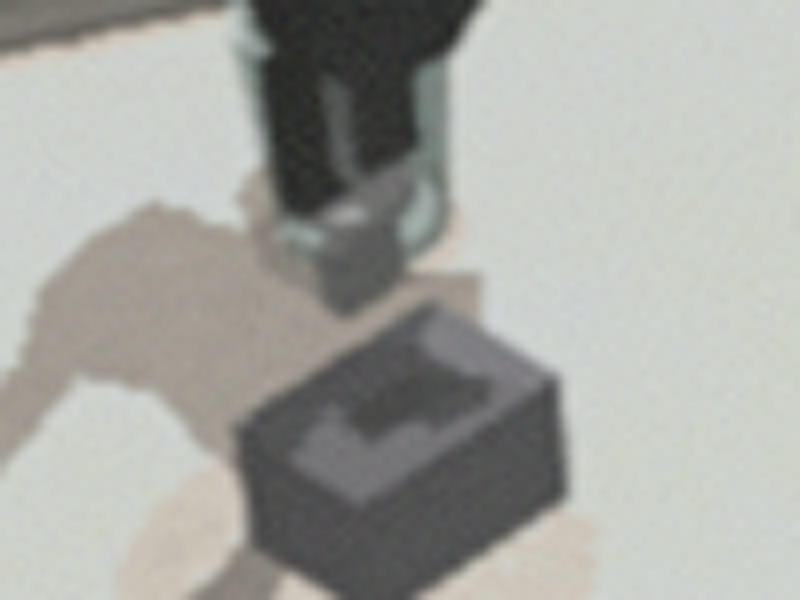

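View pics/r_top.png

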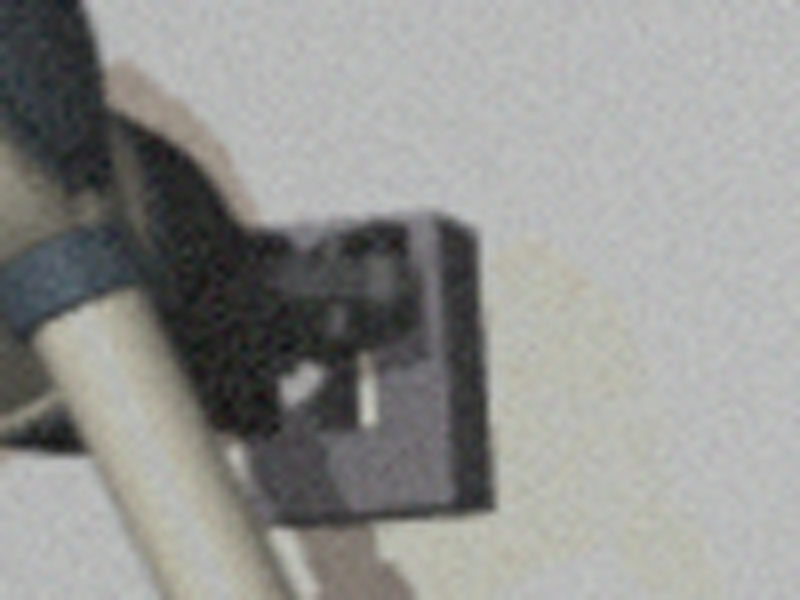

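Key is upright above the stand slot; lower it in steps (tip ≈ z 85, seated TCP ≈ 78.6).

```bash
python3 -m handwheel '[[-0.3,-0.5,8,-0.004],[-0.3,-0.5,8,0],[0,0,8,0],[0,0,8,0],[0,0,0,0]]'
python3 -m handwheel '[[0,0,5,0],[0,0,5,0],[0,0,5,0],[0,0,5,0],[0,0,0,0]]'
python3 -c "
from h import *
plan(497.5,291.5,79,3.2396,4)"
```

```text
t: 31.62
ee_pos: [497.7, 290.4, 120.0]
tool_rot: [-0.048, 0.999, -0.0, -0.001]
wrist_force: [0.4, -0.5, 0.0]
opening: 0.131
t: 32.25
ee_pos: [497.7, 290.7, 100.5]
tool_rot: [-0.049, 0.999, -0.0, -0.001]
wrist_force: [0.3, 0.1, -0.2]
opening: 0.133
t 32.25 p [497.7 290.7 100.5] xang -3.044 tilt [ 0.001 -0.    -1.   ] F [ 0.3  0.1 -0.2] M [-0.06  0.01  0.  ] op 0.133 q [ 0.47  0.05  1.54 -0.    1.56 -1.2 ]
dist [ -0.2   0.8 -21.5] da 0.001
[[0.0, 0.2, 5.4, -0.0], [0.0, 0.2, 5.4, -0.0], [0.0, 0.2, 5.4, -0.0], [0.0, 0.2, 5.4, -0.0]]
```

```bash
python3 -m handwheel '[[0,0.4,5,0],[0,0.3,5,0],[0,0,5,0],[0,0,4,0],[0,0,0,0]]'
python3 -m handwheel '[[0,0,1,0],[0,0,1,0],[0,0,1,0],[0,0,0.5,0],[0,0,0,0]]'
```

```text
t: 32.88
ee_pos: [497.7, 291.4, 81.7]
tool_rot: [-0.049, 0.999, -0.0, -0.0]
wrist_force: [0.3, 0.9, -0.9]
opening: 0.131
t: 33.5
ee_pos: [498.0, 291.5, 78.7]
tool_rot: [-0.049, 0.999, -0.0, -0.0]
wrist_force: [-0.4, 0.5, -0.7]
opening: 0.126
```

```bash
python3 -m handwheel '[[0,0,0.5,0],[0,0,0.4,0],[0,0,0,0],[0,0,0,0],[0,0,0,0]]'
```

```text
t: 34.12
ee_pos: [498.0, 291.6, 78.5]
tool_rot: [-0.049, 0.999, 0.0, 0.0]
wrist_force: [-2.8, -0.9, 5.1]
opening: 0.133
```

```bash
python3 -m handwheel '[[0,0,-0.5,0],[0,0,0,0],[0,0,0,0],[0,0,0,0],[0,0,0,0]]' 40
python3 -m handwheel '[[0,0,-5,0],[0,0,-15,0],[0,0,-25,0],[0,0,-30,0],[0,0,-40,0]]'
python3 -m handwheel '[[40,0,-20,0],[45,0,0,0],[45,0,0,0],[20,0,0,0],[0,0,0,0]]'
python3 - <<'E'
from h import *
show()
for n in("top","side"):
    s,R,t,K=cam(n); W=cloud(s,R,t,K); cv2.imwrite(f"pics/f_{n}.png",cv2.convertScaleAbs(s["color"],alpha=1.4))
    def sel(x0,x1,y0,y1,z0,z1):
        m=(W[...,0]>x0)&(W[...,0]<x1)&(W[...,1]>y0)&(W[...,1]<y1)&(W[...,2]>z0)&(W[...,2]<z1); return W[m]
    for nm,b in dict(keyhead=(430,560,250,330,70,115),panel=(565,592,-110,45,66,72.5)).items():
        P=sel(*b)
        if len(P)>9:
            r=cv2.minAreaRect(P[:,:2].astype(np.float32)); print(n,nm,len(P),"zmax %.1f"%np.percentile(P[:,2],98),np.round(r[0],1),np.round(r[1],1),round(r[2],1),np.polyfit(P[:,1],P[:,0],1))
E
```

```text
t: 34.75
ee_pos: [498.0, 291.5, 78.3]
tool_rot: [-0.049, 0.999, -0.0, -0.0]
wrist_force: [0.0, 0.9, 0.4]
opening: 0.472
t: 35.38
ee_pos: [497.7, 291.4, 194.8]
tool_rot: [-0.049, 0.999, -0.0, -0.0]
wrist_force: [1.1, 0.9, -0.0]
opening: 0.468
t: 36.0
ee_pos: [348.1, 277.2, 215.3]
tool_rot: [-0.049, 0.999, 0.001, 0.001]
wrist_force: [0.3, -0.1, 0.2]
opening: 0.468
t 36.00 p [348.1 277.2 215.3] xang -3.043 tilt [-0.003  0.002 -1.   ] F [ 0.3 -0.1  0.2] M [ 0.02 -0.02 -0.  ] op 0.468 q [ 0.6  -0.34  1.68  0.    1.79 -1.07]
top keyhead 229 zmax 109.6 [497.1 291.2] [47.1 12.9] 6.3 [  1.12867707 170.79241378]
top panel 198 zmax 72.4 [586.2 -35.5] [141.3  14.4] 87.4 [6.73988959e-02 5.88189812e+02]
side keyhead 285 zmax 109.1 [496.3 291.6] [49.1 18.9] 4.4 [  0.96009761 217.63775009]
side panel 221 zmax 72.3 [585.8 -35.8] [145.5  13.1] 84.4 [7.02889566e-02 5.87552375e+02]
```

View pics/f_top.png

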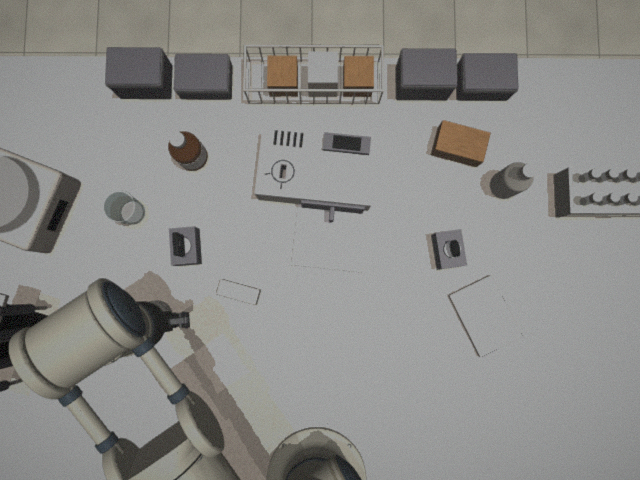

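View pics/f_side.png

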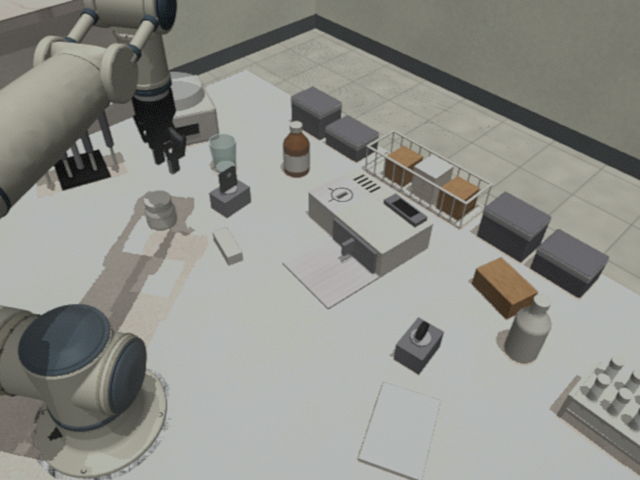

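```bash
python3 - <<'E'
import cv2,numpy as np
T=cv2.imread("pics/f_top.png");S=cv2.imread("pics/f_side.png")
f=lambda i,u,v:cv2.resize(i[v:v+60,u:u+80],(400,300),interpolation=cv2.INTER_CUBIC)
cv2.imwrite("pics/z.png",np.vstack([np.hstack([f(T,150,215),f(S,195,150)]),np.hstack([f(T,295,170),f(S,320,215)])]))
E
```

```text
(no output)
```

View pics/z.png

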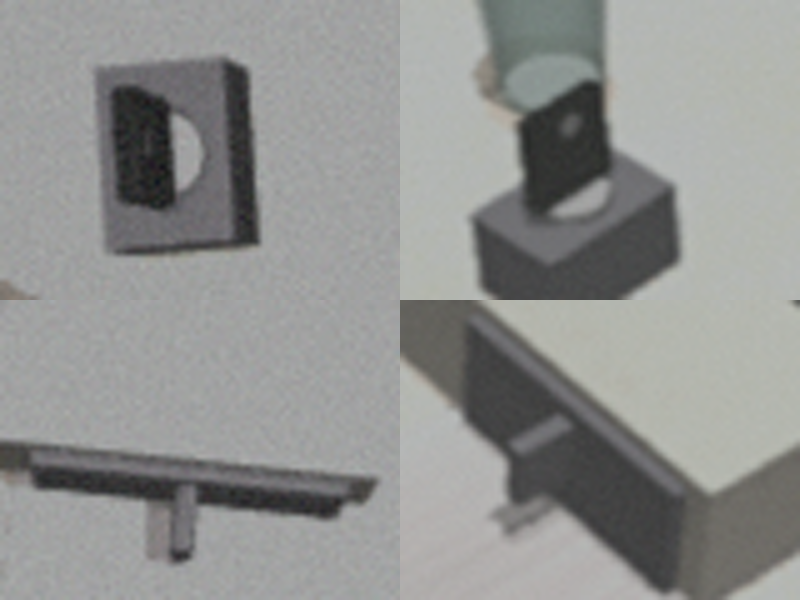

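The key stands fully down in its stand with its collar on the top, as it did at the start. The tray panel is flush, the keyhole is empty, the bystanders are unmoved and the arm is clear of everything.

```bash
python3 -c "
from workcell import arm
print(arm.hand_in())"
```

```text
the job is handed in; nothing more can be done
None
```

I did every step in the order asked and handed the job in at about 36 s on the robot's clock. No verdict was reported.

- **Tray:** I gripped the fin, squared the tray to the mouth and pushed it in until it stopped. I then pressed on the fin's end with the closed fingers, and at about 36 N it did not move further. Both cameras show the panel flush, within about 1 mm of where I expected it.
- **Key in the lock:** The key went in without contact until its collar rested on the plate, with 5 N of upward force.
- **Turning:** I turned the tool 1.465 rad clockwise, and the moment rose to 1.2 N m at the stop. I turned it back past home until the home stop reacted at −0.54 N m, then straightened it. The key came out freely.
- **Key back in its stand:** It bottomed out at the same tool height as when I picked it up (78.5 against 78.6 mm). In the pictures it stands upright at its original position with the collar on the stand.
- **Everything else:** The round key and the bystanders look untouched. The gripper was clear at hand-in and the wrist force read about zero.

I made one small slip: early in the tray push I typed a sideways shift with the wrong sign. That put the tray about 4 mm off line before it reached the mouth, and I corrected it there. The depth-based angle of the tray panel disagreed between the two cameras by about 3°. I went by the pictures and the hard stop for that instead.

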